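Load the crushed-can carrier and lock its bayonet hold-down cap

TASK

Unlock the red hold-down cap (push it down, turn it a quarter anticlockwise), lift it out of the round carrier and stand it upright in the middle of the green mat. Put every crushed gold can flat into a cup of its own, any cup; then put the cap back with its lugs in the slots, push it down against the spring, turn it a quarter clockwise to the stop and let it click up home. Leave the bottle, the funnel and the jar lid where they are.

Things in the scene. Friction and masses are not known exactly. Their poses are not given: they have to be found in the camera images.
- carrier: Fixed round grey plate, 226 mm across, 12 mm thick, with five blue cups in a ring round a yellow bayonet socket. Origin: centre of its underside; z up. Cups: 63 mm inside, wall 3 mm, rim 26 mm and floor 12 mm above the origin, centres 76 mm from the axis at 0, 72, 144, 216, 288 deg from its x axis.
- socket (a point): Centre of the bayonet socket's mouth, on the carrier's axis, 43 mm above its underside: the level of the tops of the yellow claws, which reach 41 mm from the axis. Bore 39 mm across. The claws' undersides are 32 mm above the carrier's underside, those of the red roofs 37 mm, the solid floor below the lugs 19 mm.
- slot (a point): Mouth of one of the two facing entry slots for the lugs (19 mm wide, open on top), 24 mm from the axis, 43 mm above the carrier's underside. The slots' line is the carrier's x axis turned 75 deg counter-clockwise seen from above. From the slots the cap cannot turn counter-clockwise.
- home (a point): Top of the red roof over one of the two facing lug notches, on the carrier's +x axis, 28 mm from the axis, 43 mm up. Lugs pushed in at the slots and below the claws turn 75 deg clockwise (from above) to a solid stop, then lie along the carrier's x axis under the roofs; the spring lifts them 5 mm up into the notches.
- plunger (a joint): Steel spring plunger in the bore, 28 mm across; metres pressed down, 0 (top 40 mm above the carrier's underside) to 0.021. Yields at 2 N, 10.4 N at the bottom. Cap origin above the carrier's: about 40 mm resting on it with lugs in the slot mouths, under 24 mm needed to turn, 19 mm at the solid bottom, 29 mm clicked home.
- cap: Bayonet cap, about 200 g, at the start locked home in the carrier. Origin: centre of its underside; z up. Black shank 34 mm across; at its foot two lugs along x (56 mm tip to tip, 12 wide, 8 high, undersides level with the origin). Red disc 120 mm across at 30-36 mm up; on it a black grip bar along x, 64 long, 18 wide, at 36-66 mm up. Half a turn looks the same. The disc overhangs the cups.
- pocket0 (a point): Centre of the floor of the carrier's cup 0 (at 0 deg), 12.6 mm above the carrier's underside.
- pocket1 (a point): Centre of the floor of the carrier's cup 1 (at 72 deg), 12.6 mm above the carrier's underside.
- pocket2 (a point): Centre of the floor of the carrier's cup 2 (at 144 deg), 12.6 mm above the carrier's underside.
- pocket3 (a point): Centre of the floor of the carrier's cup 3 (at 216 deg), 12.6 mm above the carrier's underside.
- pocket4 (a point): Centre of the floor of the carrier's cup 4 (at 288 deg), 12.6 mm above the carrier's underside.
- can0: Crushed gold drink can, a puck 56 mm across and 34 mm high, 30 g, lying flat on the cart. Origin: centre of its underside; z up. May be absent (None).
- can1: Crushed gold drink can, a puck 56 mm across and 34 mm high, 30 g, lying flat on the cart. Origin: centre of its underside; z up. May be absent (None).
- can2: Crushed gold drink can, a puck 56 mm across and 34 mm high, 30 g, lying flat on the cart. Origin: centre of its underside; z up. May be absent (None).
- can3: Crushed gold drink can, a puck 56 mm across and 34 mm high, 30 g, lying flat on the cart. Origin: centre of its underside; z up. May be absent (None).
- can4: Crushed gold drink can, a puck 56 mm across and 34 mm high, 30 g, lying flat on the cart. Origin: centre of its underside; z up. May be absent (None).
- bottle: Empty green glass bottle with a black cap, 64 mm across, 200 mm tall, standing. Origin: centre of its underside. Bystander.
- funnel: Black plastic funnel standing mouth down, 90 mm across, 100 mm tall. Origin: centre of its underside. Bystander.
- jarlid: White jar lid, 58 mm across, 11 mm high, lying flat among the cans. Origin: centre of its underside. Bystander.
- mat: Round green rubber mat fixed on the cart, 130 mm across, 4 mm thick, the resting place for the cap. Origin: centre of its underside.
Mind the look-alikes: they are no part of the job. Leave any turquoise look-alike of the can0 alone.

How it is judged:
On the way, in this order (a step that is already met when the one before it is completed fails the run):
1. the cap stands on the green mat (horizontal distance between cap and mat below 0.05 m and height (world z) of cap below 0.009 m and angle between cap's own z axis and vertical below 0.1 rad and linear speed of cap below 0.03 m/s), for 0.2 s.
2. every crushed can lies flat in a cup ((horizontal distance between can0 and pocket0 below 0.008 m or horizontal distance between can0 and pocket1 below 0.008 m or horizontal distance between can0 and pocket2 below 0.008 m or horizontal distance between can0 and pocket3 below 0.008 m or horizontal distance between can0 and pocket4 below 0.008 m) and z of each of can0, can1, can2, can3, can4 in the frame of carrier below 0.017 m and angle between each of can0, can1, can2, can3, can4's own z axis and vertical below 0.15 rad and (horizontal distance between can1 and pocket0 below 0.008 m or horizontal distance between can1 and pocket1 below 0.008 m or horizontal distance between can1 and pocket2 below 0.008 m or horizontal distance between can1 and pocket3 below 0.008 m or horizontal distance between can1 and pocket4 below 0.008 m) and (horizontal distance between can2 and pocket0 below 0.008 m or horizontal distance between can2 and pocket1 below 0.008 m or horizontal distance between can2 and pocket2 below 0.008 m or horizontal distance between can2 and pocket3 below 0.008 m or horizontal distance between can2 and pocket4 below 0.008 m) and (horizontal distance between can3 and pocket0 below 0.008 m or horizontal distance between can3 and pocket1 below 0.008 m or horizontal distance between can3 and pocket2 below 0.008 m or horizontal distance between can3 and pocket3 below 0.008 m or horizontal distance between can3 and pocket4 below 0.008 m) and (horizontal distance between can4 and pocket0 below 0.008 m or horizontal distance between can4 and pocket1 below 0.008 m or horizontal distance between can4 and pocket2 below 0.008 m or horizontal distance between can4 and pocket3 below 0.008 m or horizontal distance between can4 and pocket4 below 0.008 m)), for 0.2 s.
3. the cap is clicked home: under the claws, turned to the stop and risen into the notches (z of cap in the frame of carrier between 0.024 and 0.033 m and horizontal distance between cap and carrier below 0.006 m and angle between the x axis of cap and the x axis of carrier, either way round below 0.25 rad and angle between cap's own z axis and vertical below 0.1 rad), for 0.2 s.
At the end, for the whole second after the job is handed in: Each crushed can flat in a cup (within 8 mm of its centre, underside < 17 mm above the carrier's, tilt < 0.15 rad); cap locked: origin 24-33 mm above the carrier's, within 6 mm of its axis, lug line within 0.25 rad of the carrier's x, upright within 0.1 rad, at rest (all of step 2 and all of step 3 and linear speed of cap below 0.02 m/s); the robot touches nothing.
It fails at once if a bystander (bottle, funnel, jar lid) is shifted more than 60 mm or one of the tall ones knocked over (distance of any of bottle, funnel, jarlid from where it was at the start of the episode above 0.06 m or angle between any of bottle, funnel's own z axis and vertical above 0.6 rad).
Of can0, can1, can2, can3, can4 only 3 to 5 are there at a start; the rules pass over those that are not, and their reading is None.
At some moment in a run one of can0, can1, can2, can3, can4 may be knocked a few centimetres aside while the robot is not near it.
It also fails if it takes over 208 s, if anything falls off the work surface, if the arm or the gripper's body presses on something with over 40 N, if the wrist force passes 120 N, or if a joint passes its speed limit or range.

ROBOT

A 6-joint arm with a two-finger parallel gripper is mounted at the origin on the work surface. World frame = base frame: x ahead of the robot, y to its left, z up, the work surface at z = 0. Lengths are in m, angles in rad, forces in N, time in s.
With the tool pointing down it reaches from about 0.4 to 0.825 m from the base axis. Payload 7 kg.
Tool frame: the origin (TCP) lies midway between the tips of the shut fingers; the grasp point (between the pads) lies 19 mm behind it; z points along the fingers, y is the line along which they close (so a half turn about z gives the same grasp; the last joint's range is limited). The gripper opens to 88 mm and grips with 3 to 60 N. Pads are 19 mm wide; open, the fingers measure 130 mm over their backs; the gripper's body (78 mm by 193 mm) begins 47 mm behind the grasp point.
Start: joints at [-0.971, 0.359, 0.012, 0, -1.224, -0.288], TCP at [0.207, -0.642, 0.227] pointing down, gripper open.
Joint ranges: [-3.07, 3.07], [-1.43, 2.12], [-1.02, 1.25], [-3.03, 1.67], [-3.05, -0], [-3.03, 3.03]. Speed limits (rad/s): [2.39, 2.39, 3.01, 3.14, 3.14, 3.14].

INTERFACE

Orientations are given as [roll, pitch, yaw] about the fixed x, y, z axes, in that order (R = Rz(yaw) Ry(pitch) Rx(roll)).
In Python, from station import get_state, grab_frame, calibration, job_done, boxes_of, regions_of, spot_point gives the robot as it stands. The module is installed in compiled form; this text tells all that it offers.
- The arm moves only by the tool arm_command, never from a script. Its argument "commands" is a list of rows, each an object of numbers: "tx", "ty", "tz": the shift along the tool's x, y, z each as a share of 25 cm, from -1 to 1; "twist": the turn about the tool's z as a share of 180 degrees, from -1 to 1. A call has exactly 8 rows; each row is the pose to reach, as a shift and turn from the pose commanded when the call began, along the tool's axes at that moment, turning the shorter way round; what a row does not reach only later rows make up. A row lasts 1/12 s, in which the tool goes at most 41.7 mm and 7.16 degrees, less where a joint would pass 70% of its speed; a pose out of reach is approached as far as the arm can. A call with a number of a shift or a turn outside -1 to 1 is refused whole. A call with a gripper value outside its range is refused whole. "claw" is the opening, from 0 (shut) to 1 (fully open), set as the call begins (left out, the last holds). The fingers move at their own pace and stop on an object; "grip_force" is the grip in N (left out, the last holds). Time passes only in rows, so rows that repeat a pose let the fingers close, or fill a call up. It gives the time, the measured TCP pose, the force, the opening and the grip force at its end, in the units of the state.
- get_state(): the state, without advancing time (a new reading comes with each control period).
- grab_frame(name): name is "side" or "top"; returns the picture (384x512x3 uint8, red, green, blue); there is no depth.
- calibration(name): a dict with "camera_matrix" (3x3 intrinsics, pixels), "k1" (the pictures are not rectified: a ray, as slopes to the right and down, at radius r is drawn at 1 + k1 r^2 times it, then the intrinsics apply), "extrinsics" (4x4, takes a point from camera to world coordinates). Camera axes: x right, y down, z forward; pixel columns grow to the right and rows downward; lengths in m; the calibration is good to about 2 mm. A picture is of the moment at which its call begins. calibration takes no time and is no camera call.
- job_done(): hands the job in; it is judged then, once.
Trained networks look in the newest picture that a camera, given by its name, has taken for a name from the list of things; names that differ only in an ending like _2 or _b are one class to them, and where a whole thing is asked for, a point or a joint stands for the part that bears it (a point fixed in the world has none). Each returns a list of dicts, best first, with "score" (0 to 1); they miss things now and then, are a little off and sometimes report something else, mostly with a low value. They report only what shows in the picture. A call takes as long as a camera call. They do not tell look-alikes from the thing itself.
- boxes_of(query, camera): "rect" ([left, top, right, bottom] in pixels, round what is visible of it).
- regions_of(query, camera): "region" (384x512 bool, what is visible of it) and "rect" ([left, top, right, bottom] in pixels, round what is visible of it).
- spot_point(query, camera): "uv" ([column, row] in pixels: a listed point, or the origin of a listed thing).
The state is a dict: "t": time; "q": joint angles; "qd": joint speeds; "joint_efforts": joint torques, N m; "eef_pos": TCP position; "ee_rot": TCP orientation; "force": force on the tool from outside, world axes, zero at the start; "moment": the same for the moment, N m; "width": finger opening in m; "gripper_force": force on a finger pad.
Only numpy, scipy, OpenCV 4.12 (cv2) and the standard library are available. Lean on these libraries where they do the work, as an engineer would, in place of code of your own. Each camera call takes 0.05 s, during which the arm holds its last target. There are 200 camera calls.

## Working session

There is one attempt and no reset: what is moved stays moved. The work goes in short steps, Python scripts to look and compute and a tool call to move; the robot and the scene stay as the last step left them, time stands still between calls to the robot, and variables do not carry over. Pictures are saved under pics/ and viewed, at most 14 in all, crops included, and the job is handed in when it is done.

Besides the shell and the picture viewer there is one more tool, called after "Request:" in YAML: its name, and indented under it one key for each argument. arm_command: Moves the arm, as the interface text tells. Shift numbers are shares of 25 cm and turn numbers shares of 180 degrees, none past 1 either way. Its arguments: {"type":"object","properties":{"commands":{"type":"array"},"claw":{"type":"number"},"grip_force":{"type":"number"}},"required":["commands"]}

```bash
mkdir -p pics; python3 - <<'E'
from station import *
import cv2,numpy as np
np.set_printoptions(precision=4,suppress=True)
print(get_state())
for c in("side","top"):
    f=grab_frame(c); cv2.imwrite(f"pics/{c}0.png",f[:,:,::-1]); print(c,calibration(c))
    for q in["carrier","socket","slot","home","cap","can0","bottle","funnel","jarlid","mat","pocket0","pocket1"]:
        print(q,[(np.round(d["uv"],1).tolist(),round(d["score"],2)) for d in spot_point(q,c)[:8]])
E
```

```text
{'t': 0.0, 'q': array([-0.9709,  0.3594,  0.0111, -0.0004, -1.2241, -0.2881]), 'qd': array([-0.    , -0.0001, -0.0002, -0.0012, -0.0001, -0.0005]), 'joint_efforts': array([  0.0013, -58.2723,  29.306 ,   6.9974,   0.007 ,  -0.0001]), 'eef_pos': array([ 0.2069, -0.642 ,  0.2256]), 'ee_rot': array([ 3.1399, -0.0002, -2.8299]), 'force': array([0.2595, 0.6561, 1.3658]), 'moment': array([-0.0077, -0.0064,  0.0395]), 'gripper_force': 0.0, 'width': 0.08739431686976888}
side {'camera_matrix': array([[353.139 ,   0.    , 252.2939],
       [  0.    , 353.139 , 187.8261],
       [  0.    ,   0.    ,   1.    ]]), 'k1': -0.07376450700480158, 'extrinsics': array([[ 0.9879, -0.1198,  0.098 ,  0.533 ],
       [-0.1538, -0.6852,  0.7119, -0.6   ],
       [-0.0181, -0.7184, -0.6954,  0.665 ],
       [ 0.    ,  0.    ,  0.    ,  1.    ]])}
carrier [([243.3, 245.2], 0.98)]
socket []
slot []
home [([336.7, 277.6], 0.72), ([254.9, 229.3], 0.67)]
cap [([241.5, 236.8], 0.92), ([254.9, 229.3], 0.53)]
can0 [([271.3, 324.4], 0.91), ([242.5, 157.5], 0.58), ([185.1, 163.6], 0.57), ([190.0, 139.3], 0.57), ([227.4
[... 798 characters left out ...]
[288.1, 210.5], 0.81), ([173.1, 221.5], 0.7), ([281.2, 204.4], 0.2)]
socket [([299.1, 227.6], 0.37)]
slot []
home [([308.9, 199.2], 0.23)]
cap [([289.1, 208.5], 0.71)]
can0 [([154.2, 239.3], 0.79), ([142.9, 204.4], 0.73), ([348.1, 191.7], 0.72), ([192.8, 245.2], 0.69), ([192.3, 196.3], 0.67), ([168.0, 144.8], 0.66)]
bottle [([202.2, 156.0], 0.97)]
funnel [([323.6, 151.9], 0.84)]
jarlid [([173.8, 222.2], 0.66)]
mat [([359.4, 250.9], 0.58)]
pocket0 [([311.2, 198.7], 0.89), ([287.2, 183.0], 0.87), ([300.0, 229.6], 0.84), ([264.6, 197.6], 0.79), ([274.4, 222.9], 0.65)]
pocket1 [([311.2, 198.7], 0.89), ([287.2, 183.0], 0.87), ([300.0, 229.6], 0.84), ([264.6, 197.6], 0.79), ([274.4, 222.9], 0.65)]
```

View pics/top0.png

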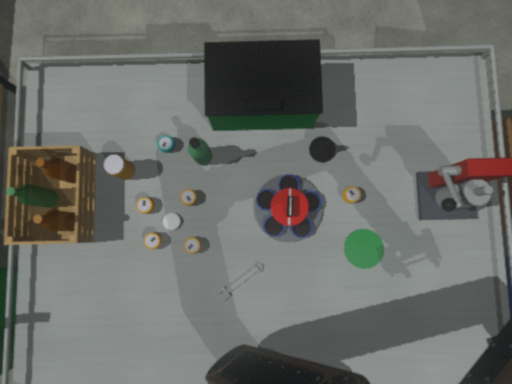

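View pics/side0.png

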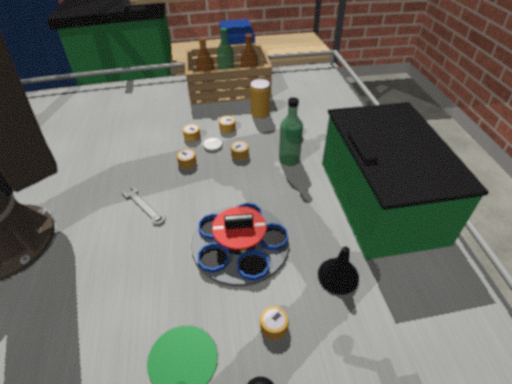

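The top view shows five gold cans at (154,239), (143,204), (192,196), (193,245) and (348,192). The one at (166,144) is turquoise. The carrier is at (288,210), the mat at (364,249), the funnel at (323,150) and the bottle at (200,152). The side view agrees: the front can is at (271,324) and the mat at (182,358).

```bash
cat > lib.py <<'E'
from station import *
import cv2,numpy as np
from scipy.optimize import least_squares
np.set_printoptions(precision=4,suppress=True)
C={c:calibration(c) for c in("side","top")}
def proj(P,c):
    k=C[c];T=np.linalg.inv(k["extrinsics"]);p=np.atleast_2d(P)@T[:3,:3].T+T[:3,3]
    s=p[:,:2]/p[:,2:];s=s*(1+k["k1"]*(s**2).sum(1,keepdims=True))
    return s@k["camera_matrix"][:2,:2].T+k["camera_matrix"][:2,2]
def plane(uv,c,z):  # pixel -> world at height z
    k=C[c];d=(np.array(uv)-k["camera_matrix"][:2,2])/k["camera_matrix"][0,0];s=d
    for _ in range(20): s=d/(1+k["k1"]*(s@s))
    E=k["extrinsics"];r=E[:3,:3]@np.r_[s,1];o=E[:3,3]
    return (o+r*(z-o[2])/r[2])
def tri(ua,ub):
    f=lambda p:np.r_[proj(p,"side")[0]-ua,proj(p,"top")[0]-ub]
    s=least_squares(f,plane(ub,"top",0.02));return s.x,np.abs(s.fun).max()
def spots(q,c,n=8): return [np.array(d["uv"]) for d in spot_point(q,c)[:n]]
a=np.linspace(0,2*np.pi,40,endpoint=False)
def cyl(r,h0,h1): return np.array([[r*np.cos(t),r*np.sin(t),h] for t in a for h in(h0,h1)])
def feat(uv):
    h=cv2.convexHull(uv.astype(np.float32)*16);m=cv2.moments(h)
    return np.array([m["m10"]/m["m00"],m["m01"]/m["m00"]])/16
def mfeat(m):
    v,u=np.nonzero(m);return np.array([u.mean()+0.,v.mean()+0.])
def blob(m,uv,rad=25):
    n,l,st,ce=cv2.connectedComponentsWithStats(m.astype(np.uint8))
    i=1+np.argmin([np.hypot(*(ce[j]-uv))+1000*(st[j,4]<20) for j in range(1,n)]);return l==i
def fitsil(shape,masks,p0,z=None):
    f=lambda p:np.concatenate([feat(proj(shape+np.r_[p[:2],z if z is not None else p[2]],c))-mfeat(m) for c,m in masks.items()])
    s=least_squares(f,p0 if z is None else p0[:2],diff_step=1e-3);return s.x,np.abs(s.fun).max()
def go(target,yaw=None):
    """numbers for the move from measured pose to world target"""
    s=get_state();p=s["eef_pos"];y=s["ee_rot"][2];d=np.array(target)-p
    t=np.array([d@[np.cos(y),np.sin(y),0],d@[np.sin(y),-np.cos(y),0],-d[2]])/0.25
    w=0 if yaw is None else -((yaw-y+np.pi)%(2*np.pi)-np.pi)/np.pi
    return np.round(np.r_[t,w],4)
E
cat > meas.py <<'E'
from lib import *
from itertools import permutations
F={c:grab_frame(c) for c in C}
S={c:spots("pocket0",c,5) for c in C}
off=lambda i:np.array([.076*np.cos(i*1.256637),.076*np.sin(i*1.256637),.0126])
def pts(p): 
    R=np.array([[np.cos(p[3]),-np.sin(p[3]),0],[np.sin(p[3]),np.cos(p[3]),0],[0,0,1]]);return np.array([R@off(i)+p[:3] for i in range(5)])
def res(p):
    r=[]
    for c in C:
        q=proj(pts(p),c)
        for s in S[c]:
            d=s-q;r.append(d[np.argmin((d**2).sum(1))])
    return np.ravel(r)
x0=plane(np.mean(S["top"],0),"top",.0126)
b=min((least_squares(res,np.r_[x0[:2],0,y],loss="soft_l1") for y in np.radians([0,15,30,45,60])),key=lambda s:s.cost)
print("carrier",b.x,np.degrees(b.x[3])%72,"maxres",abs(b.fun).max())
hsv={c:cv2.cvtColor(F[c],cv2.COLOR_RGB2HSV) for c in C}
R={c:regions_of("can0",c) for c in C}
cans=[]
for d in R["top"]:
    m=d["region"];u=mfeat(m);p=plane(u,"top",.017)
    best=min(R["side"],key=lambda e:np.hypot(*(mfeat(e["region"])-proj(p,"side")[0])))
    hue=np.median(hsv["top"][m][:,0]); M={"top":m,"side":best["region"]}
    f,r=fitsil(cyl(.028,0,.034),M,p*[1,1,0],None)
    f0,r0=fitsil(cyl(.028,0,.034),M,p*[1,1,0],0.)
    print("can",round(d["score"],2),"hue",hue,"xyz",f,"err",round(r,1),"z0",f0,round(r0,1),"reach",np.hypot(*f0))
g={c:blob(cv2.inRange(hsv[c],(50,150,80),(75,255,255))>0,u) for c,u in(("top",(362,249)),("side",(182,358)))}
print("mat",fitsil(cyl(.065,0,.004),g,plane((362,249),"top",0)))
for q,zc in(("bottle",0),("funnel",0),("jarlid",0),("cap",.03)):
    ua,ub=spots(q,"side",1),spots(q,"top",1)
    if ua and ub: print(q,*tri(ua[0],ub[0]))
red={c:((hsv[c][...,0]<8)|(hsv[c][...,0]>172))&(hsv[c][...,1]>170)&(hsv[c][...,2]>90) for c in C}
for c,u in(("top",(289,207)),("side",(241,230))):
    m=blob(red[c],u);(cx,cy),ax,an=cv2.fitEllipse(cv2.convexHull(np.argwhere(m)[:,::-1].astype(np.int32)));print("red",c,cx,cy,ax,m.sum())
E
python3 meas.py
```

```text
carrier [ 0.5669 -0.097   0.0076  1.2015] 68.83910299481728 maxres 89.01042631046593
can 0.62 hue 91.0 xyz [ 0.7922  0.3105 -0.022 ] err 1.3 z0 [0.7867 0.2982] 3.6 reach 0.8413136064660329
can 0.59 hue 20.0 xyz [0.4547 0.2183 0.0013] err 0.3 z0 [0.4546 0.2189] 0.3 reach 0.5045640277445734
can 0.56 hue 20.0 xyz [ 0.5882  0.375  -0.0011] err 0.3 z0 [0.5881 0.3744] 0.3 reach 0.6971615869316995
can 0.53 hue 20.0 xyz [ 0.6077 -0.3073 -0.0045] err 0.1 z0 [ 0.6072 -0.3085] 0.7 reach 0.6811131082325331
can 0.48 hue 20.0 xyz [0.6122 0.2314 0.0014] err 0.4 z0 [0.6123 0.2322] 0.4 reach 0.6548648421068254Traceback (most recent call last):
  File "meas.py", line 28, in <module>
    g={c:blob(cv2.inRange(hsv[c],(50,150,80),(75,255,255))>0,u) for c,u in(("top",(362,249)),("side",(182,358)))}
         ~~~~^^^^^^^^^^^^^^^^^^^^^^^^^^^^^^^^^^^^^^^^^^^^^^^^^^
  File "lib.py", line 28, in blob
    i=1+np.argmin([np.hypot(*(ce[j]-uv))+1000*(st[j,4]<20) for j in range(1,n)]);return l==i
        ~~~~~~~~~^^^^^^^^^^^^^^^^^^^^^^^^^^^^^^^^^^^^^^^^^^^^^^^^^^^^^^^^^^^^^^^
    return _wrapfunc(a, 'argmin', axis=axis, out=out, **kwds)
    return _wrapit(obj, method, *args, **kwds)
    result = getattr(arr, method)(*args, **kwds)
ValueError: attempt to get argmin of an empty sequence
```

```bash
python3 - <<'E'
s=open('meas.py').read()
s=s.replace('S={c:spots("pocket0",c,5) for c in C}','S={c:[u for u in spots("pocket0",c,8) if np.hypot(*(u-K))<r][:5] for c,K,r in(("side",(243,242),55),("top",(288,208),42))}\nprint({c:len(S[c]) for c in S})')
s=s.replace('cv2.inRange(hsv[c],(50,150,80),(75,255,255))>0','(F[c][...,1]>1.6*F[c][...,0].astype(float))&(F[c][...,1]>1.4*F[c][...,2].astype(float))&(F[c][...,1]>80)')
s=s.replace('print("red"','M2=globals().setdefault("M2",{});M2[c]=cv2.fillConvexPoly(np.zeros((384,512),np.uint8),cv2.convexHull(np.argwhere(m)[:,::-1].astype(np.int32)),1);print("red"')
s=s.replace('red[c]','red[c]&(cv2.circle(np.zeros((384,512),np.uint8),u,40,1,-1)>0)').replace('m=blob(red[c]&(cv2.circle(np.zeros((384,512),np.uint8),u,40,1,-1)>0),u)','m=red[c]&(cv2.circle(np.zeros((384,512),np.uint8),u,40,1,-1)>0)')
s+='''
print("disc->cap origin",fitsil(cyl(.06,.030,.036),M2,np.r_[b.x[:2],.029]))
v=F["top"].copy();w=F["side"].copy()
for im,c in((v,"top"),(w,"side")):
    P=b.x;th=P[3]
    ring=[(x+np.array([.0315*np.cos(t),.0315*np.sin(t),.0134])) for x in pts(P) for t in a]
    for q in proj(np.array(ring),c): cv2.circle(im,tuple(np.int32(q*8+.5)),4,(255,255,0),-1,shift=3)
V=np.hstack([cv2.resize(v[160:260,230:350],None,fx=3.3,fy=3.3),cv2.resize(w[190:290,183:303],None,fx=3.3,fy=3.3)])
cv2.imwrite("pics/fit.png",V[:,:,::-1])
'''
open('meas.py','w').write(s)
E
python3 meas.py
```

```text
{'side': 5, 'top': 5}
carrier [ 0.5706 -0.0961 -0.0017  1.2126] 69.47655510716265 maxres 2.328364559482992
can 0.81 hue 20.0 xyz [ 0.4712  0.3491 -0.0011] err 0.2 z0 [0.4712 0.3484] 0.2 reach 0.5860439060177954
can 0.8 hue 20.0 xyz [ 0.5877  0.3749 -0.0016] err 0.1 z0 [0.5876 0.374 ] 0.3 reach 0.6965159975785813
can 0.64 hue 20.0 xyz [0.4548 0.218  0.0013] err 0.2 z0 [0.4548 0.2186] 0.2 reach 0.5046021570882616
can 0.58 hue 92.0 xyz [ 0.7088  0.3245 -0.0657] err 27.8 z0 [0.6971 0.2884] 27.7 reach 0.7543744274209968
can 0.48 hue 20.0 xyz [ 0.607  -0.3073 -0.0035] err 0.2 z0 [ 0.6066 -0.3082] 0.6 reach 0.6804228601843051
mat (array([ 0.4317, -0.3399,  0.0059]), np.float64(0.5654839511732916))
bottle [0.7527 0.1891 0.0039] 0.4358532045551158
funnel [ 0.7645 -0.2221 -0.0005] 0.06992643790593434
jarlid [ 0.5369  0.295  -0.0116] 0.0429966744024739
cap [ 0.5711 -0.1056  0.0345] 1.5193087306737425
red top 289.185546875 206.3983917236328 (36.25202560424805, 36.550575256347656) 725
red side 246.03440856933594 229.61456298828125 (32.994354248046875, 49.391605377197266) 303
disc->cap origin (array([ 0.5795, -0.0986,  0.0104]), np.float64(2.898183826377192))
```

View pics/fit.png

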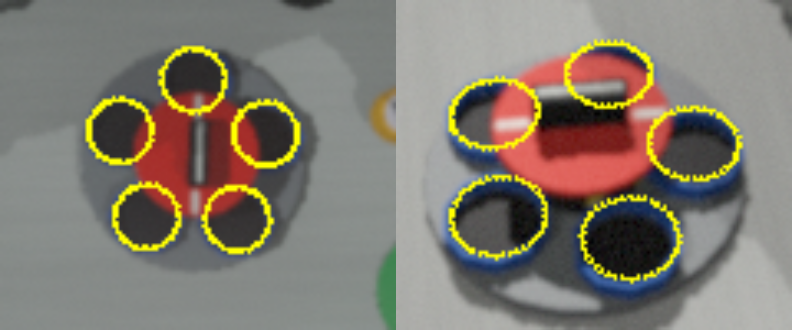

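```bash
cat > carr.py <<'E'
from lib import *
F={c:grab_frame(c) for c in C}
M={};K={"side":(243,242),"top":(288,208)};Rr={"side":62,"top":44}
for c in C:
    f=F[c].astype(float);near=cv2.circle(np.zeros((384,512),np.uint8),K[c],Rr[c],1,-1)>0
    m=near&(f[...,2]>1.35*f[...,0])&(f[...,2]>1.2*f[...,1])&(f[...,2]>45)
    m=cv2.morphologyEx(m.astype(np.uint8),cv2.MORPH_OPEN,np.ones((2,2)));M[c]=cv2.fillConvexPoly(np.zeros((384,512),np.uint8),cv2.convexHull(np.argwhere(m>0)[:,::-1].astype(np.int32)),1);print(c,m.sum(),M[c].sum(),mfeat(M[c]))
base=cyl(.0345,.014,.026)
def shape(y): return np.vstack([base+[.076*np.cos(y+i*1.256637),.076*np.sin(y+i*1.256637),0] for i in range(5)])
y=np.radians(-2.5)
for cs in(["side"],["top"],["side","top"]):
    r=fitsil(shape(y),{c:M[c] for c in cs},[.57,-.097,0],0.);print(cs,r)
    for c in cs: print(c,"hull area model",cv2.contourArea(cv2.convexHull(proj(shape(y)+np.r_[r[0],0],c).astype(np.float32))))
# bar top stripe and bright stripes in top view
f=F["top"].astype(float);g=cv2.cvtColor(F["top"],cv2.COLOR_RGB2GRAY)
near=cv2.circle(np.zeros((384,512),np.uint8),(289,206),19,1,-1)>0
w=near&(f[...,1]>95)&(f[...,0]<1.6*f[...,1])
v,u=np.nonzero(w);print("stripe px",len(u),list(zip(u,v))[:60])
for c,uv in(("top",(289,206)),):
    for z in(.065,.095): print(z,plane(mfeat(w),c,z))
l=cv2.fitLine(np.c_[u,v].astype(np.float32),cv2.DIST_L2,0,.01,.01).ravel();p1=plane(l[2:]+15*l[:2],"top",.08);p2=plane(l[2:]-15*l[:2],"top",.08);print("stripe angle",np.degrees(np.arctan2(*(p2-p1)[[1,0]])))
E
python3 carr.py
```

```text
side 1463 5462 [240.725  242.9991]
top 460 3203 [289.2935 208.404 ]
['side'] (array([ 0.5713, -0.1042]), np.float64(8.846954813179764e-07))
side hull area model 5372.363737191656
['top'] (array([ 0.5656, -0.1005]), np.float64(9.057627323727502e-07))
top hull area model 3074.360011657467
['side', 'top'] (array([ 0.5695, -0.1027]), np.float64(1.1978697706775847))
side hull area model 5355.571267358493
top hull area model 3071.825658876449
stripe px 73 [(np.int64(289), np.int64(189)), (np.int64(290), np.int64(189)), (np.int64(289), np.int64(190)), (np.int64(290), np.int64(190)), (np.int64(289), np.int64(191)), (np.int64(290), np.int64(191)), (np.int64(289), np.int64(192)), (np.int64(290), np.int64(192)), (np.int64(289), np.int64(193)), (np.int64(290), np.int64(193)), (np.int64(289), np.int64(194)), (np.int64(290), np.int64(194)), (np.int64(289), np.int64(195)), (np.int64(290), np.int64(195)), (np.int64(290), np.int64(197)), (np.int64(290), np.int64(198)), (np.int64(291), np.int64(198)), (np.int64(290), np.int64(199)), (np.int64(291), np.int64(199)), (np.int64(290), np.int64(200)), (np.i
[... 670 characters left out ...]
.int64(290), np.int64(210)), (np.int64(291), np.int64(210)), (np.int64(289), np.int64(211)), (np.int64(290), np.int64(211)), (np.int64(291), np.int64(211)), (np.int64(289), np.int64(212)), (np.int64(290), np.int64(212)), (np.int64(291), np.int64(212)), (np.int64(289), np.int64(213)), (np.int64(290), np.int64(213)), (np.int64(291), np.int64(213)), (np.int64(289), np.int64(214)), (np.int64(290), np.int64(214)), (np.int64(289), np.int64(217)), (np.int64(288), np.int64(218)), (np.int64(289), np.int64(218)), (np.int64(288), np.int64(219)), (np.int64(289), np.int64(219)), (np.int64(290), np.int64(219))]
0.065 [ 0.5645 -0.0982  0.065 ]
0.095 [ 0.5624 -0.0954  0.095 ]
stripe angle 176.43872971966618
```

Request:
arm_command:
  commands:
    - {"tx":-0.95,"ty":0.757}
    - {"tx":-0.95,"ty":0.757}
    - {"tx":-0.95,"ty":0.757}
    - {"tx":-0.95,"ty":0.757}
    - {"tx":-0.95,"ty":0.757}
    - {"tx":-0.95,"ty":0.757}
    - {"tx":-0.95,"ty":0.757}
    - {"tx":-0.95,"ty":0.757}
  claw: 0.45
  grip_force: 5

```text
invalid input
```

Request:
arm_command:
  commands:
    - {"tx":-0.95,"ty":0.757}
    - {"tx":-0.95,"ty":0.757}
    - {"tx":-0.95,"ty":0.757}
    - {"tx":-0.95,"ty":0.757}
    - {"tx":-0.95,"ty":0.757}
    - {"tx":-0.95,"ty":0.757}
    - {"tx":-0.95,"ty":0.757}
    - {"tx":-0.95,"ty":0.757}

```text
invalid input
```

```bash
python3 -c "
from lib import *
print(go([.568,-.099,.13],np.radians(177.5)),get_state())"
```

```text
[-2.0411  1.626   0.3862  0.1131] {'t': 2.4, 'q': array([-0.9709,  0.3586,  0.0119,  0.    , -1.2241, -0.2881]), 'qd': array([-0.0009,  0.0004,  0.0008, -0.001 ,  0.0012, -0.0011]), 'joint_efforts': array([  0.0005, -58.2393,  29.3306,   7.0026,   0.0125,  -0.    ]), 'eef_pos': array([ 0.207 , -0.6424,  0.2266]), 'ee_rot': array([ 3.1416, -0.    , -2.8298]), 'force': array([ 0.1378,  0.4861, -0.0988]), 'moment': array([-0.0071,  0.0408,  0.0131]), 'gripper_force': 0.0, 'width': 0.08724146459621505}
```

Request:
arm_command:
  commands:
    - {"tx":-0.95,"ty":0.757,"tz":0,"twist":0}
    - {"tx":-0.95,"ty":0.757,"tz":0,"twist":0}
    - {"tx":-0.95,"ty":0.757,"tz":0,"twist":0}
    - {"tx":-0.95,"ty":0.757,"tz":0,"twist":0}
    - {"tx":-0.95,"ty":0.757,"tz":0,"twist":0}
    - {"tx":-0.95,"ty":0.757,"tz":0,"twist":0}
    - {"tx":-0.95,"ty":0.757,"tz":0,"twist":0}
    - {"tx":-0.95,"ty":0.757,"tz":0,"twist":0}
  claw: 0.45
  grip_force: 5

```text
t: 3.07
eef_pos: [0.3772, -0.386, 0.2271]
ee_rot: [-3.141, 0.002, -2.827]
force: [-0.6, -0.7, -0.2]
width: 0.0418
gripper_force: 0.0
```

Request:
arm_command:
  commands:
    - {"tx":-0.95,"ty":0.757,"tz":0,"twist":0.1}
    - {"tx":-0.95,"ty":0.757,"tz":0,"twist":0.1}
    - {"tx":-0.95,"ty":0.757,"tz":0,"twist":0.1}
    - {"tx":-0.95,"ty":0.757,"tz":0,"twist":0.1}
    - {"tx":-0.95,"ty":0.757,"tz":0,"twist":0.1}
    - {"tx":-0.95,"ty":0.757,"tz":0,"twist":0.1}
    - {"tx":-0.95,"ty":0.757,"tz":0,"twist":0.1}
    - {"tx":-0.95,"ty":0.757,"tz":0,"twist":0.1}

```text
t: 3.73
eef_pos: [0.5451, -0.1333, 0.2267]
ee_rot: [3.141, 0.001, 3.141]
force: [-0.3, -1.0, 0.2]
width: 0.0397
gripper_force: 0.0
```

```bash
python3 -c "
from lib import *
print(go([.568,-.099,.072],np.radians(177.5)))"
```

```text
[-0.0915  0.1372  0.619   0.0138]
```

Request:
arm_command:
  commands:
    - {"tx":-0.0915,"ty":0.137,"tz":0,"twist":0.014}
    - {"tx":-0.0915,"ty":0.137,"tz":0.15,"twist":0.014}
    - {"tx":-0.0915,"ty":0.137,"tz":0.3,"twist":0.014}
    - {"tx":-0.0915,"ty":0.137,"tz":0.4,"twist":0.014}
    - {"tx":-0.0915,"ty":0.137,"tz":0.5,"twist":0.014}
    - {"tx":-0.0915,"ty":0.137,"tz":0.57,"twist":0.014}
    - {"tx":-0.0915,"ty":0.137,"tz":0.619,"twist":0.014}
    - {"tx":-0.0915,"ty":0.137,"tz":0.619,"twist":0.014}

```text
t: 4.4
eef_pos: [0.5642, -0.1025, 0.069]
ee_rot: [-3.141, -0.005, 3.095]
force: [-1.3, 0.2, 0.4]
width: 0.0397
gripper_force: 0.0
```

Request:
arm_command:
  commands:
    - {"tx":0,"ty":0,"tz":0,"twist":0}
    - {"tx":0,"ty":0,"tz":0,"twist":0}
    - {"tx":0,"ty":0,"tz":0,"twist":0}
    - {"tx":0,"ty":0,"tz":0,"twist":0}
    - {"tx":0,"ty":0,"tz":0,"twist":0}
    - {"tx":0,"ty":0,"tz":0,"twist":0}
    - {"tx":0,"ty":0,"tz":0,"twist":0}
    - {"tx":0,"ty":0,"tz":0,"twist":0}
  claw: 0
  grip_force: 5

```text
t: 5.07
eef_pos: [0.5665, -0.1021, 0.0724]
ee_rot: [3.141, 0.001, 3.096]
force: [-0.2, 3.0, 4.8]
width: 0.0189
gripper_force: 5.1
```

```bash
python3 -c "
from lib import *
f=grab_frame('side');print(get_state())
g=grab_frame('top');cv2.imwrite('pics/a.png',np.hstack([cv2.resize(f[150:290,170:310],None,fx=2.8,fy=2.8),cv2.resize(g[136:276,219:359],None,fx=2.8,fy=2.8)])[:,:,::-1])"
```

```text
{'t': 5.1167, 'q': array([ 0.1613,  0.3428, -0.4046,  0.0001, -0.8224, -1.7783]), 'qd': array([-0.0006,  0.0026, -0.0017, -0.0001,  0.0013,  0.0003]), 'joint_efforts': array([ -1.7823, -48.0032,  20.9414,   5.6508,  -0.262 ,   0.0003]), 'eef_pos': array([ 0.5664, -0.1021,  0.0723]), 'ee_rot': array([3.1414, 0.0011, 3.0954]), 'force': array([-0.4469,  4.0103,  5.1397]), 'moment': array([ 1.2451, -0.0245,  0.0601]), 'gripper_force': 5.119935875991359, 'width': 0.01923604727624123}
```

View pics/a.png

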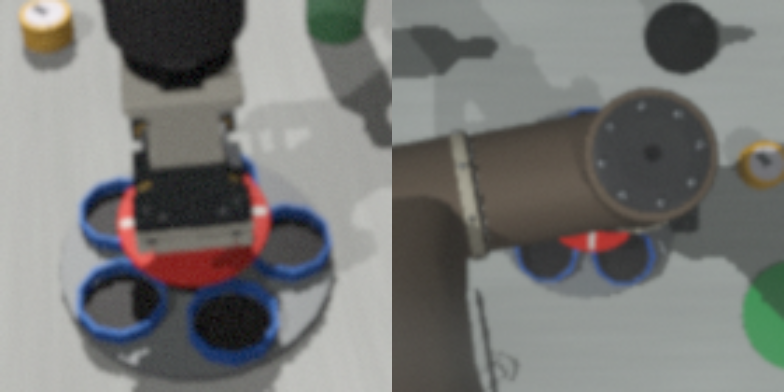

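Request:
arm_command:
  commands:
    - {"tx":0,"ty":0.004,"tz":0,"twist":0}
    - {"tx":0,"ty":0.004,"tz":0,"twist":0}
    - {"tx":0,"ty":0.004,"tz":0,"twist":0}
    - {"tx":0,"ty":0.004,"tz":0.008,"twist":0}
    - {"tx":0,"ty":0.004,"tz":0.016,"twist":0}
    - {"tx":0,"ty":0.004,"tz":0.024,"twist":0}
    - {"tx":0,"ty":0.004,"tz":0.032,"twist":0}
    - {"tx":0,"ty":0.004,"tz":0.034,"twist":0}
  claw: 0
  grip_force: 50

```text
t: 5.83
eef_pos: [0.5667, -0.1012, 0.064]
ee_rot: [-3.141, 0.001, 3.096]
force: [-1.3, 4.2, 12.7]
width: 0.0176
gripper_force: 49.7
```

Request:
arm_command:
  commands:
    - {"tx":0,"ty":0,"tz":0,"twist":0}
    - {"tx":0,"ty":0,"tz":0,"twist":0}
    - {"tx":0,"ty":0,"tz":0,"twist":0}
    - {"tx":0,"ty":0,"tz":0,"twist":0}
    - {"tx":0,"ty":0,"tz":0,"twist":0}
    - {"tx":0,"ty":0,"tz":0,"twist":0}
    - {"tx":0,"ty":0,"tz":0,"twist":0}
    - {"tx":0,"ty":0,"tz":0,"twist":0}

```text
t: 6.5
eef_pos: [0.5666, -0.1012, 0.064]
ee_rot: [-3.141, 0.001, 3.096]
force: [-0.5, 3.5, 9.1]
width: 0.0174
gripper_force: 49.7
```

Request:
arm_command:
  commands:
    - {"tx":0,"ty":0,"tz":0.003,"twist":-0.02}
    - {"tx":0,"ty":0,"tz":0.003,"twist":-0.045}
    - {"tx":0,"ty":0,"tz":0.003,"twist":-0.07}
    - {"tx":0,"ty":0,"tz":0.003,"twist":-0.095}
    - {"tx":0,"ty":0,"tz":0.003,"twist":-0.12}
    - {"tx":0,"ty":0,"tz":0.003,"twist":-0.145}
    - {"tx":0,"ty":0,"tz":0.003,"twist":-0.17}
    - {"tx":0,"ty":0,"tz":0.003,"twist":-0.18}

```text
t: 7.17
eef_pos: [0.5665, -0.102, 0.0635]
ee_rot: [-3.14, 0.0, -2.618]
force: [-1.0, -1.6, 9.4]
width: 0.018
gripper_force: 49.8
```

```bash
python3 -c "
from lib import *
print(get_state())"
```

```text
{'t': 7.1667, 'q': array([ 0.1624,  0.3538, -0.4136,  0.0016, -0.8026, -1.2103]), 'qd': array([-0.0019,  0.0009,  0.0004,  0.0006,  0.0016,  0.3022]), 'joint_efforts': array([  0.7479, -45.4969,  19.6356,   3.7892,   0.2685,   0.2762]), 'eef_pos': array([ 0.5665, -0.102 ,  0.0635]), 'ee_rot': array([-3.1402,  0.0003, -2.6175]), 'force': array([-0.9931, -1.5664,  9.4023]), 'moment': array([-0.5388,  0.2481, -0.0807]), 'gripper_force': 49.77918326854706, 'width': 0.018019703767284144}
```

Request:
arm_command:
  commands:
    - {"tx":0,"ty":0,"tz":0,"twist":-0.03}
    - {"tx":0,"ty":0,"tz":0,"twist":-0.06}
    - {"tx":0,"ty":0,"tz":0,"twist":-0.09}
    - {"tx":0,"ty":0,"tz":0,"twist":-0.12}
    - {"tx":0,"ty":0,"tz":0,"twist":-0.15}
    - {"tx":0,"ty":0,"tz":0,"twist":-0.18}
    - {"tx":0,"ty":0,"tz":0,"twist":-0.21}
    - {"tx":0,"ty":0,"tz":0,"twist":-0.235}

```text
t: 7.83
eef_pos: [0.5674, -0.1019, 0.0635]
ee_rot: [-3.139, -0.0, -1.879]
force: [1.1, -1.8, 7.9]
width: 0.0177
gripper_force: 49.8
```

Request:
arm_command:
  commands:
    - {"tx":0,"ty":0,"tz":0,"twist":0}
    - {"tx":0,"ty":0,"tz":0,"twist":0}
    - {"tx":0,"ty":0,"tz":0,"twist":0}
    - {"tx":0,"ty":0,"tz":0,"twist":0}
    - {"tx":0,"ty":0,"tz":0,"twist":0}
    - {"tx":0,"ty":0,"tz":0,"twist":0}
    - {"tx":0,"ty":0,"tz":0,"twist":0}
    - {"tx":0,"ty":0,"tz":0,"twist":0}

```text
t: 8.5
eef_pos: [0.5674, -0.1019, 0.0636]
ee_rot: [-3.139, -0.0, -1.884]
force: [0.8, -1.2, 8.2]
width: 0.0176
gripper_force: 49.8
```

```bash
python3 -c "
from lib import *
print(get_state())"
```

```text
{'t': 8.5, 'q': array([ 0.1624,  0.3541, -0.413 ,  0.0019, -0.8014, -0.4764]), 'qd': array([-0.0004,  0.0015,  0.0011, -0.0006,  0.0012,  0.0008]), 'joint_efforts': array([  0.5881, -46.4572,  18.8659,   3.6446,  -0.6046,  -0.0191]), 'eef_pos': array([ 0.5674, -0.1019,  0.0636]), 'ee_rot': array([-3.1389, -0.0001, -1.8835]), 'force': array([ 0.7606, -1.2482,  8.2372]), 'moment': array([-0.5203, -0.6716,  0.0284]), 'gripper_force': 49.76607620716095, 'width': 0.017568666403598568}
```

Request:
arm_command:
  commands:
    - {"tx":0,"ty":0,"tz":-0.02,"twist":0}
    - {"tx":0,"ty":0,"tz":-0.04,"twist":0}
    - {"tx":0,"ty":0,"tz":-0.06,"twist":0}
    - {"tx":0,"ty":0,"tz":-0.06,"twist":0}
    - {"tx":0,"ty":0,"tz":-0.06,"twist":0}
    - {"tx":0,"ty":0,"tz":-0.06,"twist":0}
    - {"tx":0,"ty":0,"tz":-0.06,"twist":0}
    - {"tx":0,"ty":0,"tz":-0.06,"twist":0}

```text
t: 9.17
eef_pos: [0.5666, -0.1012, 0.0777]
ee_rot: [-3.141, 0.0, -1.884]
force: [5.2, 0.0, 4.3]
width: 0.0175
gripper_force: 49.8
```

Request:
arm_command:
  commands:
    - {"tx":0,"ty":0,"tz":-0.05,"twist":0}
    - {"tx":0,"ty":0,"tz":-0.1,"twist":0}
    - {"tx":0,"ty":0,"tz":-0.15,"twist":0}
    - {"tx":0,"ty":0,"tz":-0.2,"twist":0}
    - {"tx":0,"ty":0,"tz":-0.28,"twist":0}
    - {"tx":0,"ty":0,"tz":-0.36,"twist":0}
    - {"tx":0,"ty":0,"tz":-0.4,"twist":0}
    - {"tx":0,"ty":0,"tz":-0.4,"twist":0}

```text
t: 9.83
eef_pos: [0.5655, -0.1012, 0.1784]
ee_rot: [3.141, 0.0, -1.884]
force: [0.2, -0.3, -2.1]
width: 0.0177
gripper_force: 49.9
```

```bash
python3 -c "
from lib import *
s=get_state();print(s['eef_pos'],s['force'],s['moment'],go([.4317,-.3399,.19]))"; sed -i 's/^for c,u in(("top",(289,207)).*$/raise SystemExit/' meas.py; python3 carr.py | grep -v stripe; cat > matm.py <<'E'
from lib import *
m={}
for c in C:
    f=grab_frame(c); r=regions_of("mat",c); m[c]=r[0]["region"]; print(c,r[0]["score"],m[c].sum(),mfeat(m[c]),feat(proj(cyl(.065,0,.004)+[.4317,-.3399,0],c)), cv2.contourArea(cv2.convexHull(proj(cyl(.065,0,.004)+[.4317,-.3399,0],c).astype(np.float32))))
print(fitsil(cyl(.065,0,.004),m,[.43,-.34,0],0.))
E
python3 matm.py
```

```text
[ 0.5655 -0.1012  0.1784] [ 0.1955 -0.3001 -2.1189] [ 0.0316 -0.0257  0.0037] [ 1.0734  0.2146 -0.0466  0.    ]
side 1668 5238 [240.6046 244.412 ]
top 112 760 [289.7974 229.1237]
['side'] (array([ 0.5705, -0.1081]), np.float64(1.0615216297082952e-06))
side hull area model 5425.436970095034
['top'] (array([ 0.4981, -0.0998]), np.float64(1.9572055691696733e-06))
top hull area model 3128.540478949668
['side', 'top'] (array([ 0.5471, -0.1049]), np.float64(15.083738197939454))
side hull area model 5424.818537962274
top hull area model 3089.7104807493743
0.065 [ 0.5713 -0.1074  0.065 ]
0.095 [ 0.5689 -0.1044  0.095 ]
side 0.71 3519 [182.5851 356.7633] [182.6082 358.5276] 3978.8043315685354
top 0.96 1215 [363.5663 248.3086] [362.945  247.7193] 1253.7984414952807
(array([ 0.4313, -0.3379]), np.float64(1.2326708351841944))
```

Request:
arm_command:
  commands:
    - {"tx":0.14,"ty":0.03,"tz":-0.04,"twist":0}
    - {"tx":0.28,"ty":0.06,"tz":-0.04,"twist":0}
    - {"tx":0.42,"ty":0.09,"tz":-0.04,"twist":0}
    - {"tx":0.56,"ty":0.12,"tz":-0.04,"twist":0}
    - {"tx":0.7,"ty":0.15,"tz":-0.04,"twist":0}
    - {"tx":0.84,"ty":0.18,"tz":-0.04,"twist":0}
    - {"tx":0.95,"ty":0.21,"tz":-0.04,"twist":0}
    - {"tx":1.0,"ty":0.21,"tz":-0.04,"twist":0}

```text
t: 10.8
eef_pos: [0.4362, -0.3248, 0.1868]
ee_rot: [3.14, 0.0, -1.886]
force: [0.5, -0.6, -2.4]
width: 0.0174
gripper_force: 49.9
```

```bash
python3 -c "
from lib import *
s=get_state();print(s['eef_pos'],s['force'],s['moment'],go([.4315,-.339,.058]))"
```

```text
[ 0.4362 -0.3248  0.1868] [ 0.4737 -0.6416 -2.3763] [ 0.1468  0.0425 -0.0121] [0.0598 0.0004 0.5152 0.    ]
```

Go down, then settle the last millimetres slowly and watch the force.

Request:
arm_command:
  commands:
    - {"tx":0.06,"ty":0,"tz":0.1,"twist":0}
    - {"tx":0.06,"ty":0,"tz":0.2,"twist":0}
    - {"tx":0.06,"ty":0,"tz":0.3,"twist":0}
    - {"tx":0.06,"ty":0,"tz":0.38,"twist":0}
    - {"tx":0.06,"ty":0,"tz":0.45,"twist":0}
    - {"tx":0.06,"ty":0,"tz":0.5,"twist":0}
    - {"tx":0.06,"ty":0,"tz":0.515,"twist":0}
    - {"tx":0.06,"ty":0,"tz":0.515,"twist":0}

```text
t: 11.47
eef_pos: [0.4336, -0.3367, 0.0573]
ee_rot: [3.138, 0.0, -1.884]
force: [0.5, -0.5, -1.9]
width: 0.0175
gripper_force: 49.9
```

Request:
arm_command:
  commands:
    - {"tx":0,"ty":0,"tz":0.006,"twist":0}
    - {"tx":0,"ty":0,"tz":0.012,"twist":0}
    - {"tx":0,"ty":0,"tz":0.018,"twist":0}
    - {"tx":0,"ty":0,"tz":0.024,"twist":0}
    - {"tx":0,"ty":0,"tz":0.03,"twist":0}
    - {"tx":0,"ty":0,"tz":0.034,"twist":0}
    - {"tx":0,"ty":0,"tz":0.034,"twist":0}
    - {"tx":0,"ty":0,"tz":0.034,"twist":0}

```text
t: 12.13
eef_pos: [0.4344, -0.3372, 0.0503]
ee_rot: [3.142, -0.0, -1.884]
force: [0.8, -0.7, -1.0]
width: 0.0173
gripper_force: 49.9
```

Request:
arm_command:
  commands:
    - {"tx":0,"ty":0,"tz":0.006,"twist":0}
    - {"tx":0,"ty":0,"tz":0.006,"twist":0}
    - {"tx":0,"ty":0,"tz":0.006,"twist":0}
    - {"tx":0,"ty":0,"tz":0.006,"twist":0}
    - {"tx":0,"ty":0,"tz":0.006,"twist":0}
    - {"tx":0,"ty":0,"tz":0.006,"twist":0}
    - {"tx":0,"ty":0,"tz":0.006,"twist":0}
    - {"tx":0,"ty":0,"tz":0.006,"twist":0}

```text
t: 12.8
eef_pos: [0.4344, -0.3372, 0.0488]
ee_rot: [3.142, 0.0, -1.884]
force: [-0.1, -0.6, -1.4]
width: 0.0175
gripper_force: 49.9
```

Request:
arm_command:
  commands:
    - {"tx":0,"ty":0,"tz":0.002,"twist":0}
    - {"tx":0,"ty":0,"tz":0.004,"twist":0}
    - {"tx":0,"ty":0,"tz":0.006,"twist":0}
    - {"tx":0,"ty":0,"tz":0.008,"twist":0}
    - {"tx":0,"ty":0,"tz":0.008,"twist":0}
    - {"tx":0,"ty":0,"tz":0.008,"twist":0}
    - {"tx":0,"ty":0,"tz":0.008,"twist":0}
    - {"tx":0,"ty":0,"tz":0.008,"twist":0}

```text
t: 13.47
eef_pos: [0.4345, -0.3374, 0.0484]
ee_rot: [-3.141, -0.0, -1.884]
force: [-4.6, 4.1, 15.4]
width: 0.0177
gripper_force: 50.0
```

Request:
arm_command:
  commands:
    - {"tx":0,"ty":0,"tz":-0.004,"twist":0}
    - {"tx":0,"ty":0,"tz":-0.004,"twist":0}
    - {"tx":0,"ty":0,"tz":-0.004,"twist":0}
    - {"tx":0,"ty":0,"tz":-0.004,"twist":0}
    - {"tx":0,"ty":0,"tz":-0.004,"twist":0}
    - {"tx":0,"ty":0,"tz":-0.15,"twist":0}
    - {"tx":0,"ty":0,"tz":-0.3,"twist":0}
    - {"tx":0,"ty":0,"tz":-0.4,"twist":0}
  claw: 0.5

```text
t: 14.13
eef_pos: [0.435, -0.3377, 0.1494]
ee_rot: [-3.14, -0.001, -1.884]
force: [0.7, -1.5, -0.0]
width: 0.0436
gripper_force: 0.0
```

```bash
cat > cans.py <<'E'
from lib import *
F={c:grab_frame(c) for c in C}
R={c:regions_of("can0",c) for c in C}
for d in R["top"]:
    m=d["region"];u=mfeat(m);p=plane(u,"top",.017)
    if not R["side"]: break
    best=min(R["side"],key=lambda e:np.hypot(*(mfeat(e["region"])-proj(p,"side")[0])))
    hue=np.median(cv2.cvtColor(F["top"],cv2.COLOR_RGB2HSV)[m][:,0])
    if hue>40: continue
    f,r=fitsil(cyl(.028,0,.034),{"top":m,"side":best["region"]},p*[1,1,0],None)
    f0,r0=fitsil(cyl(.028,0,.034),{"top":m,"side":best["region"]},p*[1,1,0],0.)
    print(round(d["score"],2),"xyz",f,"z0",f0,round(r0,1),"toponly",p,"px",u)
cv2.imwrite("pics/c.png",np.hstack([cv2.resize(F["side"][190:290,190:300],None,fx=3.6,fy=3.6),cv2.resize(F["top"][160:260,235:345],None,fx=3.6,fy=3.6)])[:,:,::-1])
E
python3 cans.py; python3 -c "
from lib import *
S={c:[u for u in spots('pocket0',c,8) if np.hypot(*(u-K))<r][:5] for c,K,r in(('side',np.array((243,242)),55),('top',np.array((288,208)),42))}
print({c:len(S[c]) for c in S})
for c in C: print(c,spots('socket',c),spots('slot',c),spots('home',c),[d['score'] for d in spot_point('socket',c)])
off=lambda i:np.array([.076*np.cos(i*1.256637),.076*np.sin(i*1.256637),.0126])
def pts(p):
    c,s=np.cos(p[3]),np.sin(p[3]);return np.array([np.array([[c,-s,0],[s,c,0],[0,0,1]])@off(i)+p[:3] for i in range(5)])
def mk(cs,fz):
  def res(p):
    if fz: p=np.r_[p[:2],0,p[2]]
    r=[]
    for c in cs:
        q=proj(pts(p),c)
        for s in S[c]: d=s-q;r.append(d[np.argmin((d**2).sum(1))])
    return np.ravel(r)
  return res
for cs,fz in((['side','top'],0),(['side','top'],1),(['side'],1),(['top'],1)):
  s=least_squares(mk(cs,fz),[.567,-.1,-.0436] if fz else [.567,-.1,0,-.0436],loss='soft_l1');print(cs,s.x,np.abs(s.fun).max())
"
```

```text
0.72 xyz [ 0.588   0.3747 -0.0018] z0 [0.5878 0.3737] 0.3 toponly [0.588  0.3747 0.017 ] px [145.1333 204.9048]
0.64 xyz [0.4534 0.2185 0.0015] z0 [0.4534 0.2193] 0.3 toponly [0.4525 0.2192 0.017 ] px [192.2992 245.1457]
0.57 xyz [ 0.6079 -0.307  -0.0032] z0 [ 0.6076 -0.3079] 0.5 toponly [ 0.6074 -0.3067  0.017 ] px [351.1417 194.2146]
0.56 xyz [0.6119 0.2306 0.0012] z0 [0.612  0.2313] 0.3 toponly [0.6113 0.2313 0.017 ] px [188.4146 196.8862]
0.48 xyz [ 0.4373  0.3275 -0.001 ] z0 [0.4374 0.3269] 0.2 toponly [0.4377 0.3279 0.017 ] px [159.0705 250.4714]
{'side': 5, 'top': 5}
side [array([240.5, 230.7])] [] [array([254.2, 228.2])] [0.56]
top [array([289.9, 207.1])] [array([278.8, 206. ]), array([276.1, 226.2]), array([201.6, 154.2]), array([290. , 206.5])] [array([190.8, 196.3]), array([289.2, 197.7]), array([277.8, 204.3])] [0.84]
['side', 'top'] [ 0.5698 -0.095   0.002  -0.047 ] 4.964720557988443
['side', 'top'] [ 0.5699 -0.0941 -0.0473] 4.978200125369739
['side'] [ 0.5694 -0.0932 -0.0366] 2.2562657133740913
['top'] [ 0.5707 -0.0959 -0.0649] 4.990064712703997
```

View pics/c.png

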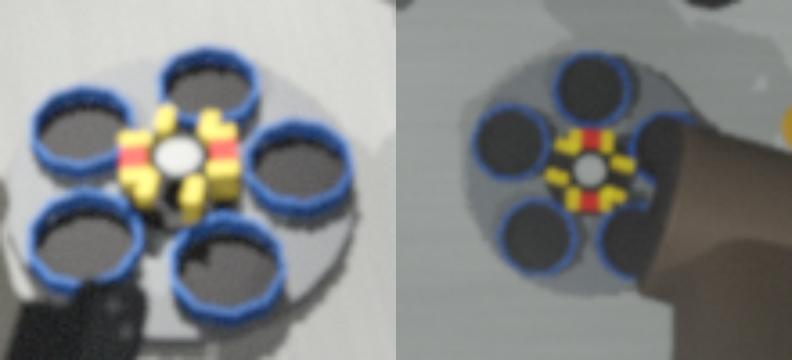

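The camera shows the bare carrier, its white plunger and the five empty cups. The can that stood at (154,239) has been knocked to (159,250).

```bash
python3 -c "
from lib import *
U={}
for c,K in(('side',(240,233)),('top',(289,207))):
    f=grab_frame(c).astype(float);m=(f.min(2)>110)&(f.max(2)-f.min(2)<35)&(cv2.circle(np.zeros((384,512),np.uint8),K,8,1,-1)>0);U[c]=mfeat(m);print(c,m.sum(),U[c],plane(U[c],c,.04),plane(U[c],c,.038))
print(tri(U['side'],U['top']))
print(go([.6075,-.308,.10],np.radians(-164.6)))"
```

```text
side 139 [239.2734 232.9928] [ 0.5697 -0.0996  0.04  ] [ 0.5698 -0.098   0.038 ]
top 54 [288.463  206.7407] [ 0.5691 -0.0967  0.04  ] [ 0.5692 -0.0969  0.038 ]
(array([ 0.5697, -0.097 ,  0.0367]), np.float64(0.10831351591571092))
[-0.3245 -0.6229  0.1865  0.3147]
```

Request:
arm_command:
  commands:
    - {"tx":-0.1,"ty":-0.2,"tz":-0.05,"twist":0.039}
    - {"tx":-0.2,"ty":-0.4,"tz":-0.05,"twist":0.078}
    - {"tx":-0.3245,"ty":-0.55,"tz":0,"twist":0.117}
    - {"tx":-0.3245,"ty":-0.623,"tz":0.1,"twist":0.156}
    - {"tx":-0.3245,"ty":-0.623,"tz":0.15,"twist":0.195}
    - {"tx":-0.3245,"ty":-0.623,"tz":0.18,"twist":0.234}
    - {"tx":-0.3245,"ty":-0.623,"tz":0.1865,"twist":0.273}
    - {"tx":-0.3245,"ty":-0.623,"tz":0.1865,"twist":0.3147}
  claw: 0.92
  grip_force: 8

```text
t: 15.6
eef_pos: [0.6072, -0.3075, 0.0981]
ee_rot: [3.14, -0.003, -2.872]
force: [-0.8, -0.0, 0.2]
width: 0.0806
gripper_force: 0.0
```

```bash
python3 -c "
from lib import *
s=get_state();print(s['eef_pos'],s['ee_rot'],s['width'],go([.6075,-.308,.016],np.radians(-164.6)))"
```

```text
[ 0.6072 -0.3075  0.0981] [ 3.14   -0.0027 -2.8725] 0.08064278169055757 [-0.0007 -0.0021  0.3282  0.0001]
```

Request:
arm_command:
  commands:
    - {"tx":0,"ty":0,"tz":0.1,"twist":0}
    - {"tx":0,"ty":0,"tz":0.2,"twist":0}
    - {"tx":0,"ty":0,"tz":0.28,"twist":0}
    - {"tx":0,"ty":0,"tz":0.32,"twist":0}
    - {"tx":0,"ty":0,"tz":0.33,"twist":0}
    - {"tx":0,"ty":0,"tz":0.33,"twist":0}
    - {"tx":0,"ty":0,"tz":0.33,"twist":0}
    - {"tx":0,"ty":0,"tz":0.33,"twist":0}

```text
t: 16.27
eef_pos: [0.6086, -0.3083, 0.0192]
ee_rot: [-3.14, 0.002, -2.867]
force: [0.4, -0.3, 0.7]
width: 0.0807
gripper_force: 0.0
```

Request:
arm_command:
  commands:
    - {"tx":0,"ty":0,"tz":0,"twist":0}
    - {"tx":0,"ty":0,"tz":0,"twist":0}
    - {"tx":0,"ty":0,"tz":0,"twist":0}
    - {"tx":0,"ty":0,"tz":0,"twist":0}
    - {"tx":0,"ty":0,"tz":0,"twist":0}
    - {"tx":0,"ty":0,"tz":0,"twist":0}
    - {"tx":0,"ty":0,"tz":0,"twist":0}
    - {"tx":0,"ty":0,"tz":0,"twist":0}
  claw: 0.3

```text
t: 16.93
eef_pos: [0.6077, -0.3081, 0.018]
ee_rot: [-3.141, 0.0, -2.867]
force: [-1.2, 0.7, 3.1]
width: 0.0558
gripper_force: 8.0
```

Request:
arm_command:
  commands:
    - {"tx":0,"ty":0,"tz":0.006,"twist":0}
    - {"tx":0,"ty":0,"tz":0.006,"twist":0}
    - {"tx":0,"ty":0,"tz":0.006,"twist":0}
    - {"tx":0,"ty":0,"tz":0.006,"twist":-0.039}
    - {"tx":0,"ty":0,"tz":0.006,"twist":-0.078}
    - {"tx":0,"ty":0,"tz":0.006,"twist":-0.117}
    - {"tx":0,"ty":0,"tz":0.006,"twist":-0.156}
    - {"tx":0,"ty":0,"tz":0.006,"twist":-0.195}
  claw: 0.92

```text
t: 17.6
eef_pos: [0.6074, -0.308, 0.0159]
ee_rot: [3.141, -0.0, -2.248]
force: [-1.0, 0.5, -0.3]
width: 0.0803
gripper_force: 0.0
```

Request:
arm_command:
  commands:
    - {"tx":0,"ty":0,"tz":0,"twist":-0.039}
    - {"tx":0,"ty":0,"tz":0,"twist":-0.078}
    - {"tx":0,"ty":0,"tz":0,"twist":-0.117}
    - {"tx":0,"ty":0,"tz":0,"twist":-0.156}
    - {"tx":0,"ty":0,"tz":0,"twist":-0.195}
    - {"tx":0,"ty":0,"tz":0,"twist":-0.234}
    - {"tx":0,"ty":0,"tz":0,"twist":-0.273}
    - {"tx":0,"ty":0,"tz":0,"twist":-0.305}

```text
t: 18.27
eef_pos: [0.6074, -0.308, 0.0159]
ee_rot: [3.141, 0.0, -1.29]
force: [0.2, -0.8, 0.2]
width: 0.0807
gripper_force: 0.0
```

Request:
arm_command:
  commands:
    - {"tx":0,"ty":0,"tz":0,"twist":0}
    - {"tx":0,"ty":0,"tz":0,"twist":0}
    - {"tx":0,"ty":0,"tz":0,"twist":0}
    - {"tx":0,"ty":0,"tz":0,"twist":0}
    - {"tx":0,"ty":0,"tz":0,"twist":0}
    - {"tx":0,"ty":0,"tz":0,"twist":0}
    - {"tx":0,"ty":0,"tz":0,"twist":0}
    - {"tx":0,"ty":0,"tz":0,"twist":0}
  claw: 0.3

```text
t: 18.93
eef_pos: [0.6075, -0.308, 0.0162]
ee_rot: [3.142, 0.0, -1.296]
force: [-0.6, -0.2, -0.5]
width: 0.0556
gripper_force: 8.0
```

```bash
cat >> lib.py <<'E'
AX=np.array([.5685,-.099]);YC=np.radians(-2.6)
def cup(k): t=YC+k*1.256637;return np.r_[AX+.076*np.array([np.cos(t),np.sin(t)])],t
E
python3 -c "
from lib import *
s=get_state();print(s['eef_pos'],s['ee_rot'],s['force'],s['width']);c,t=cup(4);print(c,np.degrees(t),go([*c,.085],t))"
```

```text
[ 0.6075 -0.308   0.0162] [ 3.1416  0.     -1.2964] [-0.5967 -0.2395 -0.4798] 0.055566516657279574
[ 0.5887 -0.1723] 285.3999859199249 [-0.5431 -0.0745 -0.2754  0.0018]
```

Request:
arm_command:
  commands:
    - {"tx":0,"ty":0,"tz":-0.1,"twist":0}
    - {"tx":0,"ty":0,"tz":-0.22,"twist":0}
    - {"tx":-0.1,"ty":-0.015,"tz":-0.275,"twist":0}
    - {"tx":-0.22,"ty":-0.035,"tz":-0.275,"twist":0}
    - {"tx":-0.34,"ty":-0.05,"tz":-0.275,"twist":0}
    - {"tx":-0.46,"ty":-0.07,"tz":-0.275,"twist":0}
    - {"tx":-0.543,"ty":-0.0745,"tz":-0.275,"twist":0.002}
    - {"tx":-0.543,"ty":-0.0745,"tz":-0.275,"twist":0.002}

```text
t: 19.6
eef_pos: [0.588, -0.1691, 0.0853]
ee_rot: [-3.141, 0.001, -1.3]
force: [-1.2, -0.5, -0.8]
width: 0.0557
gripper_force: 8.0
```

Request:
arm_command:
  commands:
    - {"tx":0,"ty":0,"tz":0.02,"twist":0}
    - {"tx":0,"ty":0,"tz":0.05,"twist":0}
    - {"tx":0,"ty":0,"tz":0.08,"twist":0}
    - {"tx":0,"ty":0,"tz":0.11,"twist":0}
    - {"tx":0,"ty":0,"tz":0.11,"twist":0}
    - {"tx":0,"ty":0,"tz":0.11,"twist":0}
    - {"tx":0,"ty":0,"tz":0.11,"twist":0}
    - {"tx":0,"ty":0,"tz":0.11,"twist":0}

```text
t: 20.27
eef_pos: [0.5889, -0.1726, 0.0576]
ee_rot: [-3.141, -0.0, -1.303]
force: [0.3, 0.4, -0.2]
width: 0.0559
gripper_force: 8.0
```

```bash
python3 -c "
from lib import *
s=get_state();print(s['eef_pos'],s['ee_rot'],s['force'],s['width']);c,t=cup(4);print(go([*c,.029],t))
f=grab_frame('side');cv2.imwrite('pics/d.png',cv2.resize(f[170:320,170:340],None,fx=4,fy=4)[:,:,::-1])"
```

```text
[ 0.5889 -0.1726  0.0576] [-3.1413 -0.0002 -1.3026] [ 0.2816  0.3647 -0.24  ] 0.05590041587554916
[-0.0016  0.0003  0.1144 -0.0002]
```

View pics/d.png

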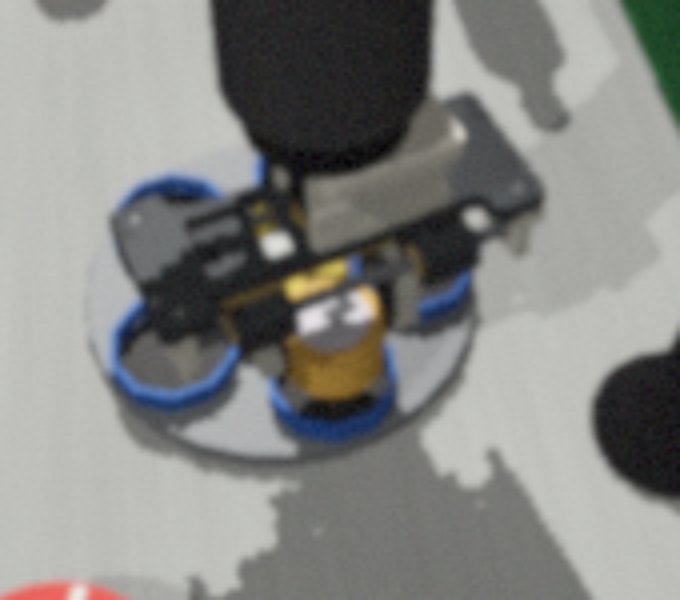

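The can hangs above the front-right cup, roughly centred on it, so I lower it.

Request:
arm_command:
  commands:
    - {"tx":0,"ty":0,"tz":0.03,"twist":0}
    - {"tx":0,"ty":0,"tz":0.05,"twist":0}
    - {"tx":0,"ty":0,"tz":0.065,"twist":0}
    - {"tx":0,"ty":0,"tz":0.08,"twist":0}
    - {"tx":0,"ty":0,"tz":0.095,"twist":0}
    - {"tx":0,"ty":0,"tz":0.108,"twist":0}
    - {"tx":0,"ty":0,"tz":0.108,"twist":0}
    - {"tx":0,"ty":0,"tz":0.108,"twist":0}

```text
t: 20.98
eef_pos: [0.5886, -0.1723, 0.0302]
ee_rot: [3.141, 0.0, -1.302]
force: [-0.2, 0.3, -0.8]
width: 0.0562
gripper_force: 8.0
```

```bash
python3 -c "
from lib import *
s=get_state();print(s['eef_pos'],s['force'],s['moment'])"
```

```text
[ 0.5886 -0.1723  0.0302] [-0.2127  0.2788 -0.8284] [ 0.0469  0.1063 -0.0127]
```

Request:
arm_command:
  commands:
    - {"tx":0,"ty":0,"tz":0,"twist":0}
    - {"tx":0,"ty":0,"tz":0,"twist":0}
    - {"tx":0,"ty":0,"tz":0,"twist":0}
    - {"tx":0,"ty":0,"tz":0,"twist":0}
    - {"tx":0,"ty":0,"tz":-0.1,"twist":0}
    - {"tx":0,"ty":0,"tz":-0.25,"twist":0}
    - {"tx":0,"ty":0,"tz":-0.4,"twist":0}
    - {"tx":0,"ty":0,"tz":-0.44,"twist":0}
  claw: 0.92

```text
t: 21.65
eef_pos: [0.5917, -0.1729, 0.1469]
ee_rot: [-3.134, -0.004, -1.301]
force: [1.8, 0.0, 0.5]
width: 0.0805
gripper_force: 0.0
```

```bash
python3 cans.py; python3 -c "
from lib import *
print(get_state()['eef_pos'],go([.612,.231,.13],np.radians(-62)))"
```

```text
0.73 xyz [ 0.5096  0.3771 -0.0291] z0 [0.5094 0.3603] 23.8 toponly [0.588 0.376 0.017] px [144.7538 204.9053]
0.72 xyz [0.4544 0.2183 0.0022] z0 [0.4543 0.2194] 0.4 toponly [0.4535 0.2191 0.017 ] px [192.3347 244.8226]
0.71 xyz [ 0.4382  0.3283 -0.0018] z0 [0.4384 0.3273] 0.4 toponly [0.4395 0.3286 0.017 ] px [158.8559 249.9068]
0.71 xyz [0.5233 0.2247 0.0034] z0 [0.5234 0.2265] 26.4 toponly [0.6107 0.2316 0.017 ] px [188.3103 197.0421]
0.51 xyz [ 0.5841 -0.1658  0.001 ] z0 [ 0.5842 -0.1655] 4.1 toponly [ 0.5707 -0.1664  0.017 ] px [309.     206.2857]
[ 0.5886 -0.1722  0.1407] [-1.5303 -0.5179  0.0428 -0.0702]
```

Request:
arm_command:
  commands:
    - {"tx":-1.0,"ty":-0.338,"tz":0.04,"twist":-0.035}
    - {"tx":-1.0,"ty":-0.338,"tz":0.04,"twist":-0.07}
    - {"tx":-1.0,"ty":-0.338,"tz":0.04,"twist":-0.07}
    - {"tx":-1.0,"ty":-0.338,"tz":0.04,"twist":-0.07}
    - {"tx":-1.0,"ty":-0.338,"tz":0.04,"twist":-0.07}
    - {"tx":-1.0,"ty":-0.338,"tz":0.04,"twist":-0.07}
    - {"tx":-1.0,"ty":-0.338,"tz":0.04,"twist":-0.07}
    - {"tx":-1.0,"ty":-0.338,"tz":0.04,"twist":-0.07}

```text
t: 22.52
eef_pos: [0.6032, 0.0945, 0.1286]
ee_rot: [3.139, 0.0, -1.079]
force: [-0.4, -0.5, 0.1]
width: 0.081
gripper_force: 0.0
```

```bash
python3 -c "
from lib import *
print(get_state()['eef_pos'],go([.612,.231,.06],np.radians(-62)))"
```

```text
[0.6032 0.0945 0.1286] [-0.4646 -0.289   0.2743  0.0011]
```

Request:
arm_command:
  commands:
    - {"tx":-0.14,"ty":-0.085,"tz":0,"twist":0}
    - {"tx":-0.28,"ty":-0.17,"tz":0,"twist":0}
    - {"tx":-0.4,"ty":-0.25,"tz":0,"twist":0}
    - {"tx":-0.4646,"ty":-0.289,"tz":0,"twist":0}
    - {"tx":-0.4646,"ty":-0.289,"tz":0.1,"twist":0}
    - {"tx":-0.4646,"ty":-0.289,"tz":0.2,"twist":0}
    - {"tx":-0.4646,"ty":-0.289,"tz":0.274,"twist":0}
    - {"tx":-0.4646,"ty":-0.289,"tz":0.274,"twist":0}

```text
t: 23.18
eef_pos: [0.61, 0.2252, 0.0565]
ee_rot: [3.133, -0.0, -1.084]
force: [-0.6, -0.6, -0.7]
width: 0.0807
gripper_force: 0.0
```

```bash
python3 -c "
from lib import *
grab_frame('top');print(get_state()['eef_pos'],go([.612,.231,.0165],np.radians(-62)))"
```

```text
[0.6114 0.2257 0.059 ] [-0.0177 -0.0122  0.1701 -0.0003]
```

Request:
arm_command:
  commands:
    - {"tx":-0.018,"ty":-0.012,"tz":0,"twist":0}
    - {"tx":-0.018,"ty":-0.012,"tz":0.05,"twist":0}
    - {"tx":-0.018,"ty":-0.012,"tz":0.1,"twist":0}
    - {"tx":-0.018,"ty":-0.012,"tz":0.14,"twist":0}
    - {"tx":-0.018,"ty":-0.012,"tz":0.17,"twist":0}
    - {"tx":-0.018,"ty":-0.012,"tz":0.17,"twist":0}
    - {"tx":-0.018,"ty":-0.012,"tz":0.17,"twist":0}
    - {"tx":-0.018,"ty":-0.012,"tz":0.17,"twist":0}

```text
t: 23.9
eef_pos: [0.614, 0.2331, 0.0197]
ee_rot: [-3.141, -0.0, -1.082]
force: [0.6, 0.0, 0.6]
width: 0.0803
gripper_force: 0.0
```

Request:
arm_command:
  commands:
    - {"tx":0,"ty":0,"tz":0,"twist":0}
    - {"tx":0,"ty":0,"tz":0,"twist":0}
    - {"tx":0,"ty":0,"tz":0,"twist":0}
    - {"tx":0,"ty":0,"tz":0,"twist":0}
    - {"tx":0,"ty":0,"tz":0,"twist":0}
    - {"tx":0,"ty":0,"tz":0,"twist":0}
    - {"tx":0,"ty":0,"tz":0,"twist":0}
    - {"tx":0,"ty":0,"tz":0,"twist":0}
  claw: 0.3

```text
t: 24.57
eef_pos: [0.6137, 0.233, 0.0197]
ee_rot: [-3.141, -0.0, -1.082]
force: [-1.2, 0.1, 2.9]
width: 0.0557
gripper_force: 8.0
```

Request:
arm_command:
  commands:
    - {"tx":0,"ty":0,"tz":0,"twist":0}
    - {"tx":0,"ty":0,"tz":0,"twist":0}
    - {"tx":0,"ty":0,"tz":0,"twist":0}
    - {"tx":0,"ty":0,"tz":0,"twist":0.039}
    - {"tx":0,"ty":0,"tz":0,"twist":0.078}
    - {"tx":0,"ty":0,"tz":0,"twist":0.117}
    - {"tx":0,"ty":0,"tz":0,"twist":0.156}
    - {"tx":0,"ty":0,"tz":0,"twist":0.195}
  claw: 0.92

```text
t: 25.23
eef_pos: [0.6136, 0.233, 0.0192]
ee_rot: [3.141, -0.0, -1.701]
force: [-0.6, 0.4, 0.6]
width: 0.0807
gripper_force: 0.0
```

Request:
arm_command:
  commands:
    - {"tx":0,"ty":0,"tz":0,"twist":0.039}
    - {"tx":0,"ty":0,"tz":0,"twist":0.078}
    - {"tx":0,"ty":0,"tz":0,"twist":0.117}
    - {"tx":0,"ty":0,"tz":0,"twist":0.156}
    - {"tx":0,"ty":0,"tz":0,"twist":0.195}
    - {"tx":0,"ty":0,"tz":0,"twist":0.234}
    - {"tx":0,"ty":0,"tz":0,"twist":0.273}
    - {"tx":0,"ty":0,"tz":0,"twist":0.305}

```text
t: 25.9
eef_pos: [0.6136, 0.233, 0.0192]
ee_rot: [3.142, -0.0, -2.66]
force: [-0.8, 0.2, -0.1]
width: 0.0806
gripper_force: 0.0
```

Request:
arm_command:
  commands:
    - {"tx":0,"ty":0,"tz":0,"twist":0}
    - {"tx":0,"ty":0,"tz":0,"twist":0}
    - {"tx":0,"ty":0,"tz":0,"twist":0}
    - {"tx":0,"ty":0,"tz":0,"twist":0}
    - {"tx":0,"ty":0,"tz":0,"twist":0}
    - {"tx":0,"ty":0,"tz":0,"twist":0}
    - {"tx":0,"ty":0,"tz":0,"twist":0}
    - {"tx":0,"ty":0,"tz":0,"twist":0}
  claw: 0.3

```text
t: 26.57
eef_pos: [0.6136, 0.233, 0.0194]
ee_rot: [3.142, -0.0, -2.653]
force: [-0.2, -0.6, -0.5]
width: 0.0557
gripper_force: 8.0
```

```bash
python3 -c "
from lib import *
c,t=cup(1);print(get_state()['eef_pos'],c,go([*c,.09],t+np.pi))"
```

```text
[0.6136 0.233  0.0194] [ 0.5952 -0.0279] [ 0.5548 -0.8867 -0.2825 -0.23  ]
```

Request:
arm_command:
  commands:
    - {"tx":0,"ty":0,"tz":-0.12,"twist":0}
    - {"tx":0,"ty":0,"tz":-0.2825,"twist":-0.03}
    - {"tx":0.07,"ty":-0.11,"tz":-0.2825,"twist":-0.06}
    - {"tx":0.15,"ty":-0.24,"tz":-0.2825,"twist":-0.09}
    - {"tx":0.23,"ty":-0.37,"tz":-0.2825,"twist":-0.12}
    - {"tx":0.31,"ty":-0.5,"tz":-0.2825,"twist":-0.15}
    - {"tx":0.39,"ty":-0.63,"tz":-0.2825,"twist":-0.18}
    - {"tx":0.47,"ty":-0.76,"tz":-0.2825,"twist":-0.21}

```text
t: 27.23
eef_pos: [0.5986, 0.0085, 0.0903]
ee_rot: [-3.141, 0.0, -1.988]
force: [1.7, -0.3, -0.1]
width: 0.0559
gripper_force: 8.0
```

```bash
python3 -c "
from lib import *
grab_frame('top');grab_frame('top');c,t=cup(1);s=get_state();print(s['eef_pos'],s['qd'],go([*c,.065],t+np.pi))"
```

```text
[0.5978 0.0055 0.0901] [ 0.0616  0.0128  0.025  -0.003   0.0077 -0.1962] [ 0.1261 -0.0452  0.1004 -0.0199]
```

Request:
arm_command:
  commands:
    - {"tx":0.08,"ty":-0.03,"tz":0,"twist":-0.02}
    - {"tx":0.126,"ty":-0.045,"tz":0,"twist":-0.02}
    - {"tx":0.126,"ty":-0.045,"tz":0.05,"twist":-0.02}
    - {"tx":0.126,"ty":-0.045,"tz":0.1,"twist":-0.02}
    - {"tx":0.126,"ty":-0.045,"tz":0.1,"twist":-0.02}
    - {"tx":0.126,"ty":-0.045,"tz":0.1,"twist":-0.02}
    - {"tx":0.126,"ty":-0.045,"tz":0.1,"twist":-0.02}
    - {"tx":0.126,"ty":-0.045,"tz":0.1,"twist":-0.02}

```text
t: 28.0
eef_pos: [0.597, -0.0229, 0.0658]
ee_rot: [-3.141, 0.0, -1.93]
force: [0.4, 0.5, -0.5]
width: 0.0554
gripper_force: 8.0
```

```bash
python3 -c "
from lib import *
c,t=cup(1);s=get_state();print(s['eef_pos'],go([*c,.0335],t+np.pi))"
```

```text
[ 0.597  -0.0229  0.0658] [ 0.0211 -0.0006  0.1293 -0.0001]
```

Request:
arm_command:
  commands:
    - {"tx":0.021,"ty":0,"tz":0,"twist":0}
    - {"tx":0.021,"ty":0,"tz":0.02,"twist":0}
    - {"tx":0.021,"ty":0,"tz":0.05,"twist":0}
    - {"tx":0.021,"ty":0,"tz":0.08,"twist":0}
    - {"tx":0.021,"ty":0,"tz":0.1,"twist":0}
    - {"tx":0.021,"ty":0,"tz":0.12,"twist":0}
    - {"tx":0.021,"ty":0,"tz":0.13,"twist":0}
    - {"tx":0.021,"ty":0,"tz":0.13,"twist":0}

```text
t: 28.67
eef_pos: [0.5944, -0.0281, 0.0318]
ee_rot: [3.141, -0.001, -1.931]
force: [1.2, 1.2, -1.3]
width: 0.056
gripper_force: 8.0
```

```bash
python3 -c "
from lib import *
s=get_state();print(s['eef_pos'],s['force'],s['moment'])"
```

```text
[ 0.5944 -0.0281  0.0318] [ 1.1777  1.1848 -1.2991] [ 0.2038 -0.1979  0.0168]
```

Request:
arm_command:
  commands:
    - {"tx":0,"ty":0,"tz":0,"twist":0}
    - {"tx":0,"ty":0,"tz":0,"twist":0}
    - {"tx":0,"ty":0,"tz":0,"twist":0}
    - {"tx":0,"ty":0,"tz":0,"twist":0}
    - {"tx":0,"ty":0,"tz":-0.12,"twist":0}
    - {"tx":0,"ty":0,"tz":-0.25,"twist":0}
    - {"tx":0,"ty":0,"tz":-0.32,"twist":0}
    - {"tx":0,"ty":0,"tz":-0.32,"twist":0}
  claw: 0.92

```text
t: 29.33
eef_pos: [0.5973, -0.0279, 0.1175]
ee_rot: [-3.135, 0.004, -1.93]
force: [0.4, 0.5, 0.1]
width: 0.0806
gripper_force: 0.0
```

```bash
python3 cans.py; python3 -c "
from lib import *
print(get_state()['eef_pos'],go([.4535,.2185,.11],np.radians(-128.6)))"
```

```text
0.7 xyz [ 0.5159  0.4285 -0.1568] z0 [0.5139 0.3396] 25.6 toponly [0.5872 0.3889 0.017 ] px [140.8532 205.2294]
0.51 xyz [ 0.588  -0.1715  0.0115] z0 [ 0.5888 -0.1674] 1.8 toponly [ 0.5882 -0.1737  0.017 ] px [311.0124 200.9544]
0.48 xyz [ 0.4379  0.3615 -0.1115] z0 [0.4443 0.3002] 15.8 toponly [0.4393 0.3332 0.017 ] px [157.4483 250.    ]
[ 0.5938 -0.0283  0.1119] [-0.7259  0.8732  0.0075  0.0998]
```

Request:
arm_command:
  commands:
    - {"tx":-0.1,"ty":0.12,"tz":0,"twist":0.02}
    - {"tx":-0.2,"ty":0.24,"tz":0,"twist":0.04}
    - {"tx":-0.3,"ty":0.36,"tz":0,"twist":0.06}
    - {"tx":-0.4,"ty":0.48,"tz":0,"twist":0.08}
    - {"tx":-0.5,"ty":0.6,"tz":0,"twist":0.1}
    - {"tx":-0.6,"ty":0.72,"tz":0,"twist":0.1}
    - {"tx":-0.68,"ty":0.82,"tz":0,"twist":0.1}
    - {"tx":-0.726,"ty":0.873,"tz":0,"twist":0.1}

```text
t: 30.2
eef_pos: [0.4521, 0.2204, 0.1117]
ee_rot: [3.141, -0.002, -2.243]
force: [-1.1, -0.5, 0.0]
width: 0.0803
gripper_force: 0.0
```

Request:
arm_command:
  commands:
    - {"tx":0,"ty":0,"tz":0.05,"twist":0}
    - {"tx":0,"ty":0,"tz":0.1,"twist":0}
    - {"tx":0,"ty":0,"tz":0.14,"twist":0}
    - {"tx":0,"ty":0,"tz":0.14,"twist":0}
    - {"tx":0,"ty":0,"tz":0.14,"twist":0}
    - {"tx":0,"ty":0,"tz":0.14,"twist":0}
    - {"tx":0,"ty":0,"tz":0.14,"twist":0}
    - {"tx":0,"ty":0,"tz":0.14,"twist":0}

```text
t: 30.87
eef_pos: [0.4546, 0.2186, 0.0781]
ee_rot: [-3.141, 0.001, -2.245]
force: [-0.4, 0.6, -0.4]
width: 0.0803
gripper_force: 0.0
```

```bash
python3 -c "
from lib import *
print(get_state()['eef_pos'],go([.4535,.2185,.0185],np.radians(-128.6)))"
```

```text
[0.4546 0.2186 0.0781] [ 0.0029  0.0032  0.2383 -0.0002]
```

Request:
arm_command:
  commands:
    - {"tx":0.003,"ty":0.003,"tz":0.06,"twist":0}
    - {"tx":0.003,"ty":0.003,"tz":0.12,"twist":0}
    - {"tx":0.003,"ty":0.003,"tz":0.17,"twist":0}
    - {"tx":0.003,"ty":0.003,"tz":0.21,"twist":0}
    - {"tx":0.003,"ty":0.003,"tz":0.238,"twist":0}
    - {"tx":0.003,"ty":0.003,"tz":0.238,"twist":0}
    - {"tx":0.003,"ty":0.003,"tz":0.238,"twist":0}
    - {"tx":0.003,"ty":0.003,"tz":0.238,"twist":0}

```text
t: 31.53
eef_pos: [0.4536, 0.2188, 0.0187]
ee_rot: [-3.141, 0.001, -2.245]
force: [0.2, 0.2, 0.6]
width: 0.0805
gripper_force: 0.0
```

Request:
arm_command:
  commands:
    - {"tx":0,"ty":0,"tz":0,"twist":0}
    - {"tx":0,"ty":0,"tz":0,"twist":0}
    - {"tx":0,"ty":0,"tz":0,"twist":0}
    - {"tx":0,"ty":0,"tz":0,"twist":0}
    - {"tx":0,"ty":0,"tz":0,"twist":0}
    - {"tx":0,"ty":0,"tz":0,"twist":0}
    - {"tx":0,"ty":0,"tz":0,"twist":0}
    - {"tx":0,"ty":0,"tz":0,"twist":0}
  claw: 0.3

```text
t: 32.2
eef_pos: [0.4532, 0.2185, 0.0183]
ee_rot: [-3.142, 0.0, -2.245]
force: [-0.7, 0.3, 4.2]
width: 0.0558
gripper_force: 8.0
```

Request:
arm_command:
  commands:
    - {"tx":0,"ty":0,"tz":0,"twist":0}
    - {"tx":0,"ty":0,"tz":0,"twist":0}
    - {"tx":0,"ty":0,"tz":0,"twist":0}
    - {"tx":0,"ty":0,"tz":0,"twist":-0.039}
    - {"tx":0,"ty":0,"tz":0,"twist":-0.078}
    - {"tx":0,"ty":0,"tz":0,"twist":-0.117}
    - {"tx":0,"ty":0,"tz":0,"twist":-0.156}
    - {"tx":0,"ty":0,"tz":0,"twist":-0.195}
  claw: 0.92

```text
t: 32.87
eef_pos: [0.453, 0.2183, 0.0179]
ee_rot: [3.141, -0.0, -1.626]
force: [0.8, -0.4, 0.0]
width: 0.0806
gripper_force: 0.0
```

Request:
arm_command:
  commands:
    - {"tx":0,"ty":0,"tz":0,"twist":-0.039}
    - {"tx":0,"ty":0,"tz":0,"twist":-0.078}
    - {"tx":0,"ty":0,"tz":0,"twist":-0.117}
    - {"tx":0,"ty":0,"tz":0,"twist":-0.156}
    - {"tx":0,"ty":0,"tz":0,"twist":-0.195}
    - {"tx":0,"ty":0,"tz":0,"twist":-0.234}
    - {"tx":0,"ty":0,"tz":0,"twist":-0.273}
    - {"tx":0,"ty":0,"tz":0,"twist":-0.305}

```text
t: 33.53
eef_pos: [0.453, 0.2183, 0.0179]
ee_rot: [3.141, 0.0, -0.668]
force: [-0.2, 0.5, 0.5]
width: 0.0807
gripper_force: 0.0
```

Request:
arm_command:
  commands:
    - {"tx":0,"ty":0,"tz":0,"twist":0}
    - {"tx":0,"ty":0,"tz":0,"twist":0}
    - {"tx":0,"ty":0,"tz":0,"twist":0}
    - {"tx":0,"ty":0,"tz":0,"twist":0}
    - {"tx":0,"ty":0,"tz":0,"twist":0}
    - {"tx":0,"ty":0,"tz":0,"twist":0}
    - {"tx":0,"ty":0,"tz":0,"twist":0}
    - {"tx":0,"ty":0,"tz":0,"twist":0}
  claw: 0.3

```text
t: 34.2
eef_pos: [0.4531, 0.2184, 0.018]
ee_rot: [3.142, 0.0, -0.674]
force: [0.4, 0.0, 0.1]
width: 0.0558
gripper_force: 8.0
```

```bash
python3 -c "
from lib import *
c,t=cup(2);print(get_state()['eef_pos'],c,go([*c,.09],t+np.pi))"
```

```text
[0.4531 0.2184 0.018 ] [ 0.5091 -0.0516] [ 0.8493  0.7036 -0.2878 -0.0002]
```

Request:
arm_command:
  commands:
    - {"tx":0,"ty":0,"tz":-0.12,"twist":0}
    - {"tx":0,"ty":0,"tz":-0.2878,"twist":0}
    - {"tx":0.1,"ty":0.08,"tz":-0.2878,"twist":0}
    - {"tx":0.22,"ty":0.18,"tz":-0.2878,"twist":0}
    - {"tx":0.34,"ty":0.28,"tz":-0.2878,"twist":0}
    - {"tx":0.46,"ty":0.38,"tz":-0.2878,"twist":0}
    - {"tx":0.58,"ty":0.48,"tz":-0.2878,"twist":0}
    - {"tx":0.69,"ty":0.57,"tz":-0.2878,"twist":0}

```text
t: 34.87
eef_pos: [0.4989, -0.0025, 0.0902]
ee_rot: [-3.141, -0.0, -0.674]
force: [0.4, -0.1, -0.1]
width: 0.0555
gripper_force: 8.0
```

Request:
arm_command:
  commands:
    - {"tx":0.08,"ty":0.065,"tz":0,"twist":0}
    - {"tx":0.14,"ty":0.12,"tz":0,"twist":0}
    - {"tx":0.159,"ty":0.1336,"tz":0,"twist":0}
    - {"tx":0.159,"ty":0.1336,"tz":0.05,"twist":0}
    - {"tx":0.159,"ty":0.1336,"tz":0.1,"twist":0}
    - {"tx":0.159,"ty":0.1336,"tz":0.1,"twist":0}
    - {"tx":0.159,"ty":0.1336,"tz":0.1,"twist":0}
    - {"tx":0.159,"ty":0.1336,"tz":0.1,"twist":0}

```text
t: 35.53
eef_pos: [0.5095, -0.0511, 0.0655]
ee_rot: [-3.142, -0.0, -0.673]
force: [0.3, -0.1, -0.2]
width: 0.0558
gripper_force: 8.0
```

```bash
python3 -c "
from lib import *
c,t=cup(2);s=get_state();print(s['eef_pos'],s['width'],go([*c,.032],t+np.pi))"
```

```text
[ 0.5095 -0.0511  0.0655] 0.05583146463681185 [0.0002 0.0026 0.1339 0.0001]
```

Request:
arm_command:
  commands:
    - {"tx":0,"ty":0.002,"tz":0.02,"twist":0}
    - {"tx":0,"ty":0.002,"tz":0.04,"twist":0}
    - {"tx":0,"ty":0.002,"tz":0.07,"twist":0}
    - {"tx":0,"ty":0.002,"tz":0.1,"twist":0}
    - {"tx":0,"ty":0.002,"tz":0.12,"twist":0}
    - {"tx":0,"ty":0.002,"tz":0.133,"twist":0}
    - {"tx":0,"ty":0.002,"tz":0.133,"twist":0}
    - {"tx":0,"ty":0.002,"tz":0.133,"twist":0}

```text
t: 36.2
eef_pos: [0.5089, -0.0517, 0.0314]
ee_rot: [3.141, 0.0, -0.674]
force: [1.6, 1.4, -1.6]
width: 0.0557
gripper_force: 8.0
```

Request:
arm_command:
  commands:
    - {"tx":0,"ty":0,"tz":0,"twist":0}
    - {"tx":0,"ty":0,"tz":0,"twist":0}
    - {"tx":0,"ty":0,"tz":0,"twist":0}
    - {"tx":0,"ty":0,"tz":0,"twist":0}
    - {"tx":0,"ty":0,"tz":-0.12,"twist":0}
    - {"tx":0,"ty":0,"tz":-0.25,"twist":0}
    - {"tx":0,"ty":0,"tz":-0.32,"twist":0}
    - {"tx":0,"ty":0,"tz":-0.32,"twist":0}
  claw: 0.92

```text
t: 36.87
eef_pos: [0.5114, -0.0516, 0.1161]
ee_rot: [-3.137, -0.005, -0.673]
force: [0.1, -0.3, -0.1]
width: 0.0807
gripper_force: 0.0
```

```bash
python3 cans.py; python3 -c "
from lib import *
print(get_state()['eef_pos'],go([.438,.3275,.08],np.radians(-56.6)))"
```

```text
0.56 xyz [ 0.5981 -0.0348  0.022 ] z0 [ 0.6    -0.0253] 3.1 toponly [ 0.608 -0.036  0.017] px [269.0972 195.9722]
0.49 xyz [0.5917 0.3727 0.006 ] z0 [0.5921 0.3762] 1.5 toponly [0.5872 0.3748 0.017 ] px [145.1264 205.1456]
0.45 xyz [ 0.5886 -0.1763  0.017 ] z0 [ 0.59   -0.1702] 2.6 toponly [ 0.5911 -0.1794  0.017 ] px [312.7167 200.0389]
[ 0.5081 -0.052   0.1111] [-1.167  -1.0106  0.1245  0.0998]
```

Request:
arm_command:
  commands:
    - {"tx":-0.85,"ty":-0.736,"tz":0,"twist":0}
    - {"tx":-0.85,"ty":-0.736,"tz":0,"twist":0}
    - {"tx":-0.85,"ty":-0.736,"tz":0,"twist":0}
    - {"tx":-0.85,"ty":-0.736,"tz":0,"twist":0}
    - {"tx":-0.85,"ty":-0.736,"tz":0,"twist":0}
    - {"tx":-0.85,"ty":-0.736,"tz":0,"twist":0}
    - {"tx":-0.85,"ty":-0.736,"tz":0,"twist":0}
    - {"tx":-0.85,"ty":-0.736,"tz":0,"twist":0}

```text
t: 37.73
eef_pos: [0.457, 0.229, 0.1108]
ee_rot: [3.141, -0.0, -0.67]
force: [0.0, -0.1, 0.3]
width: 0.0808
gripper_force: 0.0
```

Request:
arm_command:
  commands:
    - {"tx":-0.1,"ty":-0.09,"tz":0,"twist":0.03}
    - {"tx":-0.2,"ty":-0.18,"tz":0,"twist":0.06}
    - {"tx":-0.317,"ty":-0.275,"tz":0,"twist":0.1}
    - {"tx":-0.317,"ty":-0.275,"tz":0.05,"twist":0.1}
    - {"tx":-0.317,"ty":-0.275,"tz":0.1,"twist":0.1}
    - {"tx":-0.317,"ty":-0.275,"tz":0.124,"twist":0.1}
    - {"tx":-0.317,"ty":-0.275,"tz":0.124,"twist":0.1}
    - {"tx":-0.317,"ty":-0.275,"tz":0.124,"twist":0.1}

```text
t: 38.4
eef_pos: [0.4385, 0.3268, 0.0801]
ee_rot: [3.14, -0.001, -0.988]
force: [1.0, 0.2, 0.9]
width: 0.0808
gripper_force: 0.0
```

```bash
python3 -c "
from lib import *
print(get_state()['eef_pos'],go([.438,.3275,.0185],np.radians(-56.6)))
for q in regions_of('can0','top') if grab_frame('top') is not None else []: print(round(q['score'],2),q['rect'],plane(mfeat(q['region']),'top',.017))
f=grab_frame('side');cv2.imwrite('pics/e.png',cv2.resize(f[90:240,130:330],None,fx=3.5,fy=3.5)[:,:,::-1])"
```

```text
[0.4385 0.3268 0.0801] [-0.0035  0.0003  0.2463 -0.0002]
0.74 [300.3, 191.9, 323.8, 213.0] [ 0.5883 -0.1739  0.017 ]
0.71 [260.2, 190.5, 277.3, 207.3] [ 0.5955 -0.0279  0.017 ]
0.71 [284.7, 203.3, 293.4, 212.7] [ 0.5702 -0.1002  0.017 ]
0.65 [137.7, 198.9, 156.7, 215.3] [0.5879 0.3747 0.017 ]
0.61 [266.8, 216.9, 284.4, 236.5] [ 0.5076 -0.0529  0.017 ]
0.58 [157.4, 134.9, 175.3, 152.7] [0.7928 0.3072 0.017 ]
0.52 [156.4, 242.4, 167.2, 260.1] [0.4445 0.3171 0.017 ]
```

View pics/e.png

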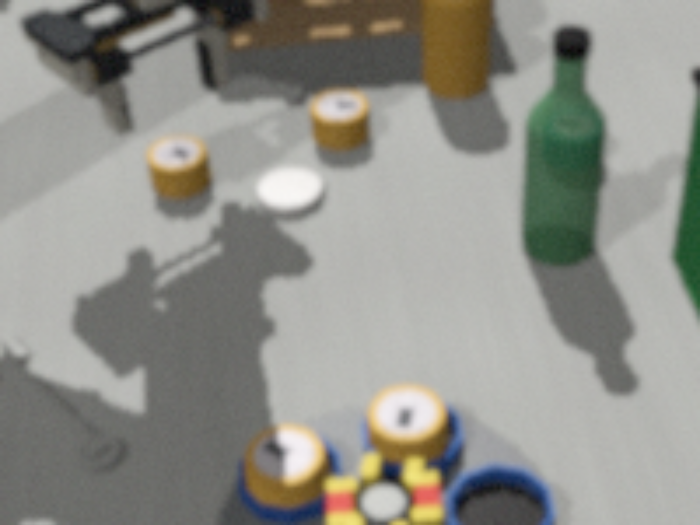

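The cans in three cups sit flat. The target can is under the open fingers, at crop (180,165), so I do the two-way squeeze.

Request:
arm_command:
  commands:
    - {"tx":-0.003,"ty":0,"tz":0.06,"twist":0}
    - {"tx":-0.003,"ty":0,"tz":0.12,"twist":0}
    - {"tx":-0.003,"ty":0,"tz":0.17,"twist":0}
    - {"tx":-0.003,"ty":0,"tz":0.21,"twist":0}
    - {"tx":-0.003,"ty":0,"tz":0.24,"twist":0}
    - {"tx":-0.003,"ty":0,"tz":0.246,"twist":0}
    - {"tx":-0.003,"ty":0,"tz":0.246,"twist":0}
    - {"tx":-0.003,"ty":0,"tz":0.246,"twist":0}

```text
t: 39.22
eef_pos: [0.4386, 0.3286, 0.0198]
ee_rot: [-3.141, 0.0, -0.988]
force: [0.1, -0.8, -0.0]
width: 0.0805
gripper_force: 0.0
```

Request:
arm_command:
  commands:
    - {"tx":0,"ty":0,"tz":0,"twist":0}
    - {"tx":0,"ty":0,"tz":0,"twist":0}
    - {"tx":0,"ty":0,"tz":0,"twist":0}
    - {"tx":0,"ty":0,"tz":0,"twist":0}
    - {"tx":0,"ty":0,"tz":0,"twist":0}
    - {"tx":0,"ty":0,"tz":0,"twist":0}
    - {"tx":0,"ty":0,"tz":0,"twist":0}
    - {"tx":0,"ty":0,"tz":0,"twist":0}
  claw: 0.3

```text
t: 39.88
eef_pos: [0.4383, 0.3285, 0.0195]
ee_rot: [-3.141, 0.0, -0.988]
force: [-1.8, 0.2, 5.0]
width: 0.0558
gripper_force: 8.0
```

Request:
arm_command:
  commands:
    - {"tx":0,"ty":0,"tz":0,"twist":0}
    - {"tx":0,"ty":0,"tz":0,"twist":0}
    - {"tx":0,"ty":0,"tz":0,"twist":0}
    - {"tx":0,"ty":0,"tz":0,"twist":0.039}
    - {"tx":0,"ty":0,"tz":0,"twist":0.078}
    - {"tx":0,"ty":0,"tz":0,"twist":0.117}
    - {"tx":0,"ty":0,"tz":0,"twist":0.156}
    - {"tx":0,"ty":0,"tz":0,"twist":0.195}
  claw: 0.92

```text
t: 40.55
eef_pos: [0.4382, 0.3282, 0.0191]
ee_rot: [3.141, -0.0, -1.607]
force: [0.4, -0.0, -0.1]
width: 0.0807
gripper_force: 0.0
```

Request:
arm_command:
  commands:
    - {"tx":0,"ty":0,"tz":0,"twist":0.039}
    - {"tx":0,"ty":0,"tz":0,"twist":0.078}
    - {"tx":0,"ty":0,"tz":0,"twist":0.117}
    - {"tx":0,"ty":0,"tz":0,"twist":0.156}
    - {"tx":0,"ty":0,"tz":0,"twist":0.195}
    - {"tx":0,"ty":0,"tz":0,"twist":0.234}
    - {"tx":0,"ty":0,"tz":0,"twist":0.273}
    - {"tx":0,"ty":0,"tz":0,"twist":0.305}

```text
t: 41.22
eef_pos: [0.4382, 0.3282, 0.0191]
ee_rot: [-3.141, -0.0, -2.565]
force: [0.5, 0.6, -0.0]
width: 0.0808
gripper_force: 0.0
```

Request:
arm_command:
  commands:
    - {"tx":0,"ty":0,"tz":0,"twist":0}
    - {"tx":0,"ty":0,"tz":0,"twist":0}
    - {"tx":0,"ty":0,"tz":0,"twist":0}
    - {"tx":0,"ty":0,"tz":0,"twist":0}
    - {"tx":0,"ty":0,"tz":0,"twist":0}
    - {"tx":0,"ty":0,"tz":0,"twist":0}
    - {"tx":0,"ty":0,"tz":0,"twist":0}
    - {"tx":0,"ty":0,"tz":0,"twist":0}
  claw: 0.3

```text
t: 41.88
eef_pos: [0.4382, 0.3283, 0.0192]
ee_rot: [-3.142, -0.0, -2.559]
force: [-0.1, 0.3, -0.2]
width: 0.0554
gripper_force: 8.0
```

```bash
python3 -c "
from lib import *
c,t=cup(3);print(get_state()['eef_pos'],c,go([*c,.11],t))"
```

```text
[0.4382 0.3283 0.0192] [ 0.5051 -0.1408] [ 0.8099 -1.7137 -0.3631  0.    ]
```

Request:
arm_command:
  commands:
    - {"tx":0,"ty":0,"tz":-0.15,"twist":0}
    - {"tx":0,"ty":0,"tz":-0.3,"twist":0}
    - {"tx":0.06,"ty":-0.13,"tz":-0.363,"twist":0}
    - {"tx":0.13,"ty":-0.27,"tz":-0.363,"twist":0}
    - {"tx":0.2,"ty":-0.41,"tz":-0.363,"twist":0}
    - {"tx":0.26,"ty":-0.55,"tz":-0.363,"twist":0}
    - {"tx":0.33,"ty":-0.69,"tz":-0.363,"twist":0}
    - {"tx":0.39,"ty":-0.83,"tz":-0.363,"twist":0}

```text
t: 42.55
eef_pos: [0.4706, 0.0996, 0.1103]
ee_rot: [3.141, 0.0, -2.558]
force: [0.5, 0.8, -0.7]
width: 0.0557
gripper_force: 8.0
```

Request:
arm_command:
  commands:
    - {"tx":0.065,"ty":-0.14,"tz":0,"twist":0}
    - {"tx":0.13,"ty":-0.28,"tz":0,"twist":0}
    - {"tx":0.2,"ty":-0.42,"tz":0,"twist":0}
    - {"tx":0.26,"ty":-0.55,"tz":0,"twist":0}
    - {"tx":0.33,"ty":-0.69,"tz":0,"twist":0}
    - {"tx":0.38,"ty":-0.8,"tz":0,"twist":0}
    - {"tx":0.42,"ty":-0.884,"tz":0,"twist":0}
    - {"tx":0.42,"ty":-0.884,"tz":0,"twist":0}

```text
t: 43.22
eef_pos: [0.505, -0.1443, 0.1098]
ee_rot: [-3.141, -0.001, -2.562]
force: [0.9, 0.8, 0.1]
width: 0.0555
gripper_force: 8.0
```

Request:
arm_command:
  commands:
    - {"tx":0,"ty":0,"tz":0.05,"twist":0}
    - {"tx":0,"ty":0,"tz":0.11,"twist":0}
    - {"tx":0,"ty":0,"tz":0.165,"twist":0}
    - {"tx":0,"ty":0,"tz":0.165,"twist":0}
    - {"tx":0,"ty":0,"tz":0.165,"twist":0}
    - {"tx":0,"ty":0,"tz":0.165,"twist":0}
    - {"tx":0,"ty":0,"tz":0.165,"twist":0}
    - {"tx":0,"ty":0,"tz":0.165,"twist":0}

```text
t: 43.88
eef_pos: [0.5055, -0.1407, 0.0696]
ee_rot: [-3.141, 0.001, -2.559]
force: [-0.3, 0.3, -0.7]
width: 0.0561
gripper_force: 8.0
```

```bash
python3 -c "
from lib import *
c,t=cup(3);s=get_state();print(s['eef_pos'],s['width'],go([*c,.0335],t))"
```

```text
[ 0.5055 -0.1407  0.0696] 0.056059183982087764 [0.0018 0.0007 0.1446 0.    ]
```

Request:
arm_command:
  commands:
    - {"tx":0.002,"ty":0,"tz":0.03,"twist":0}
    - {"tx":0.002,"ty":0,"tz":0.055,"twist":0}
    - {"tx":0.002,"ty":0,"tz":0.08,"twist":0}
    - {"tx":0.002,"ty":0,"tz":0.1,"twist":0}
    - {"tx":0.002,"ty":0,"tz":0.12,"twist":0}
    - {"tx":0.002,"ty":0,"tz":0.144,"twist":0}
    - {"tx":0.002,"ty":0,"tz":0.144,"twist":0}
    - {"tx":0.002,"ty":0,"tz":0.144,"twist":0}

```text
t: 44.55
eef_pos: [0.5042, -0.1412, 0.0323]
ee_rot: [3.141, -0.001, -2.559]
force: [0.8, 0.9, -0.0]
width: 0.0558
gripper_force: 8.0
```

Request:
arm_command:
  commands:
    - {"tx":0,"ty":0,"tz":0,"twist":0}
    - {"tx":0,"ty":0,"tz":0,"twist":0}
    - {"tx":0,"ty":0,"tz":0,"twist":0}
    - {"tx":0,"ty":0,"tz":0,"twist":0}
    - {"tx":0,"ty":0,"tz":-0.12,"twist":0}
    - {"tx":0,"ty":0,"tz":-0.25,"twist":0}
    - {"tx":0,"ty":0,"tz":-0.34,"twist":0}
    - {"tx":0,"ty":0,"tz":-0.34,"twist":0}
  claw: 0.92

```text
t: 45.22
eef_pos: [0.5075, -0.1413, 0.1229]
ee_rot: [-3.137, 0.006, -2.558]
force: [0.3, 0.5, -0.1]
width: 0.0808
gripper_force: 0.0
```

```bash
python3 cans.py; python3 -c "
from lib import *
print('glass base',plane((261,113),'side',0),'top rim',tri((260,85),(115,163)))
s=get_state();print(s['eef_pos'],go([.588,.374,.11],np.radians(-92.6)),go([.588,.374,.11],np.radians(-2.6)))"
```

```text
0.61 xyz [ 0.6103 -0.0288  0.0009] z0 [ 0.6104 -0.0284] 3.8 toponly [ 0.5983 -0.0287  0.017 ] px [266.9848 198.9394]
0.55 xyz [ 0.5906  0.3734 -0.0005] z0 [0.5906 0.3731] 0.8 toponly [0.5882 0.3737 0.017 ] px [145.4449 204.8326]
0.54 xyz [ 0.5924 -0.1712  0.0096] z0 [ 0.5932 -0.1677] 2.4 toponly [ 0.6012 -0.1732  0.017 ] px [310.7129 197.0396]
glass base [0.7141 0.4454 0.    ] top rim (array([0.7117, 0.4432, 0.1084]), np.float64(0.33207662546311667))
[ 0.5039 -0.1411  0.1172] [-1.4143  1.5357  0.0287 -0.3002] [-1.4143  1.5357  0.0287 -0.8002]
```

Request:
arm_command:
  commands:
    - {"tx":-0.68,"ty":0.74,"tz":0,"twist":0}
    - {"tx":-0.68,"ty":0.74,"tz":0,"twist":0}
    - {"tx":-0.68,"ty":0.74,"tz":0,"twist":0}
    - {"tx":-0.68,"ty":0.74,"tz":0,"twist":0}
    - {"tx":-0.68,"ty":0.74,"tz":0,"twist":0}
    - {"tx":-0.68,"ty":0.74,"tz":0,"twist":0}
    - {"tx":-0.68,"ty":0.74,"tz":0,"twist":0}
    - {"tx":-0.68,"ty":0.74,"tz":0,"twist":0}

```text
t: 46.08
eef_pos: [0.5442, 0.1089, 0.1162]
ee_rot: [3.141, -0.003, -2.556]
force: [-1.1, 0.2, -0.0]
width: 0.0803
gripper_force: 0.0
```

Request:
arm_command:
  commands:
    - {"tx":-0.1,"ty":0.11,"tz":0,"twist":0}
    - {"tx":-0.2,"ty":0.22,"tz":0,"twist":0}
    - {"tx":-0.3,"ty":0.33,"tz":0,"twist":0}
    - {"tx":-0.4,"ty":0.44,"tz":0,"twist":0}
    - {"tx":-0.5,"ty":0.55,"tz":0,"twist":0}
    - {"tx":-0.6,"ty":0.66,"tz":0,"twist":0}
    - {"tx":-0.68,"ty":0.74,"tz":0,"twist":0}
    - {"tx":-0.68,"ty":0.74,"tz":0,"twist":0}

```text
t: 46.75
eef_pos: [0.5855, 0.3581, 0.1159]
ee_rot: [-3.141, -0.001, -2.557]
force: [-0.0, 0.3, 0.9]
width: 0.0808
gripper_force: 0.0
```

Request:
arm_command:
  commands:
    - {"tx":-0.054,"ty":0.056,"tz":0,"twist":-0.035}
    - {"tx":-0.054,"ty":0.056,"tz":0,"twist":-0.07}
    - {"tx":-0.054,"ty":0.056,"tz":0,"twist":-0.105}
    - {"tx":-0.054,"ty":0.056,"tz":0.05,"twist":-0.14}
    - {"tx":-0.054,"ty":0.056,"tz":0.1,"twist":-0.175}
    - {"tx":-0.054,"ty":0.056,"tz":0.15,"twist":-0.203}
    - {"tx":-0.054,"ty":0.056,"tz":0.15,"twist":-0.203}
    - {"tx":-0.054,"ty":0.056,"tz":0.15,"twist":-0.203}

```text
t: 47.42
eef_pos: [0.588, 0.3722, 0.0788]
ee_rot: [3.14, -0.003, -1.925]
force: [-0.3, -0.2, 0.7]
width: 0.081
gripper_force: 0.0
```

```bash
python3 -c "
from lib import *
s=get_state();print(s['eef_pos'],s['ee_rot'],go([.5885,.374,.0185],np.radians(-110)))"
```

```text
[0.588  0.3722 0.0788] [ 3.1403 -0.0031 -1.9252] [-0.0074  0.0008  0.2411 -0.0017]
```

Request:
arm_command:
  commands:
    - {"tx":-0.004,"ty":0,"tz":0.06,"twist":0}
    - {"tx":-0.004,"ty":0,"tz":0.12,"twist":0}
    - {"tx":-0.004,"ty":0,"tz":0.17,"twist":0}
    - {"tx":-0.004,"ty":0,"tz":0.21,"twist":0}
    - {"tx":-0.004,"ty":0,"tz":0.24,"twist":0}
    - {"tx":-0.004,"ty":0,"tz":0.243,"twist":0}
    - {"tx":-0.004,"ty":0,"tz":0.243,"twist":0}
    - {"tx":-0.004,"ty":0,"tz":0.243,"twist":0}

```text
t: 48.08
eef_pos: [0.5891, 0.3752, 0.0201]
ee_rot: [-3.141, 0.001, -1.921]
force: [-0.1, -0.9, -0.7]
width: 0.0806
gripper_force: 0.0
```

Request:
arm_command:
  commands:
    - {"tx":0,"ty":0,"tz":0,"twist":0}
    - {"tx":0,"ty":0,"tz":0,"twist":0}
    - {"tx":0,"ty":0,"tz":0,"twist":0}
    - {"tx":0,"ty":0,"tz":0,"twist":0}
    - {"tx":0,"ty":0,"tz":0,"twist":0}
    - {"tx":0,"ty":0,"tz":0,"twist":0}
    - {"tx":0,"ty":0,"tz":0,"twist":0}
    - {"tx":0,"ty":0,"tz":0,"twist":0}
  claw: 0.3

```text
t: 48.75
eef_pos: [0.5888, 0.375, 0.0198]
ee_rot: [-3.141, 0.0, -1.921]
force: [-1.4, -0.3, 2.7]
width: 0.0554
gripper_force: 8.0
```

Request:
arm_command:
  commands:
    - {"tx":0,"ty":0,"tz":0,"twist":0}
    - {"tx":0,"ty":0,"tz":0,"twist":0}
    - {"tx":0,"ty":0,"tz":0,"twist":0}
    - {"tx":0,"ty":0,"tz":0,"twist":-0.039}
    - {"tx":0,"ty":0,"tz":0,"twist":-0.078}
    - {"tx":0,"ty":0,"tz":0,"twist":-0.117}
    - {"tx":0,"ty":0,"tz":0,"twist":-0.156}
    - {"tx":0,"ty":0,"tz":0,"twist":-0.195}
  claw: 0.92

```text
t: 49.42
eef_pos: [0.5887, 0.3748, 0.0192]
ee_rot: [3.141, -0.0, -1.303]
force: [-0.1, -0.1, 0.6]
width: 0.0806
gripper_force: 0.0
```

Request:
arm_command:
  commands:
    - {"tx":0,"ty":0,"tz":0,"twist":-0.039}
    - {"tx":0,"ty":0,"tz":0,"twist":-0.078}
    - {"tx":0,"ty":0,"tz":0,"twist":-0.117}
    - {"tx":0,"ty":0,"tz":0,"twist":-0.156}
    - {"tx":0,"ty":0,"tz":0,"twist":-0.195}
    - {"tx":0,"ty":0,"tz":0,"twist":-0.234}
    - {"tx":0,"ty":0,"tz":0,"twist":-0.273}
    - {"tx":0,"ty":0,"tz":0,"twist":-0.305}

```text
t: 50.08
eef_pos: [0.5887, 0.3748, 0.0193]
ee_rot: [3.141, 0.0, -0.344]
force: [-0.2, -0.8, -0.4]
width: 0.0805
gripper_force: 0.0
```

Request:
arm_command:
  commands:
    - {"tx":0,"ty":0,"tz":0,"twist":0}
    - {"tx":0,"ty":0,"tz":0,"twist":0}
    - {"tx":0,"ty":0,"tz":0,"twist":0}
    - {"tx":0,"ty":0,"tz":0,"twist":0}
    - {"tx":0,"ty":0,"tz":0,"twist":0}
    - {"tx":0,"ty":0,"tz":0,"twist":0}
    - {"tx":0,"ty":0,"tz":0,"twist":0}
    - {"tx":0,"ty":0,"tz":0,"twist":0}
  claw: 0.3

```text
t: 50.75
eef_pos: [0.5887, 0.3749, 0.0195]
ee_rot: [3.141, 0.0, -0.351]
force: [-0.3, -0.5, 0.0]
width: 0.0553
gripper_force: 8.0
```

```bash
python3 -c "
from lib import *
c,t=cup(0);print(get_state()['eef_pos'],c,go([*c,.11],t))"
```

```text
[0.5887 0.3749 0.0195] [ 0.6444 -0.1024] [ 0.8654  1.7165 -0.3621 -0.0972]
```

Request:
arm_command:
  commands:
    - {"tx":0,"ty":0,"tz":-0.15,"twist":0}
    - {"tx":0,"ty":0,"tz":-0.3,"twist":0}
    - {"tx":0.07,"ty":0.13,"tz":-0.362,"twist":0}
    - {"tx":0.14,"ty":0.27,"tz":-0.362,"twist":0}
    - {"tx":0.21,"ty":0.41,"tz":-0.362,"twist":0}
    - {"tx":0.28,"ty":0.55,"tz":-0.362,"twist":0}
    - {"tx":0.35,"ty":0.69,"tz":-0.362,"twist":0}
    - {"tx":0.42,"ty":0.83,"tz":-0.362,"twist":0}

```text
t: 51.42
eef_pos: [0.616, 0.1423, 0.1103]
ee_rot: [-3.141, -0.0, -0.35]
force: [1.8, 0.1, -0.1]
width: 0.0558
gripper_force: 8.0
```

Request:
arm_command:
  commands:
    - {"tx":0.07,"ty":0.14,"tz":0,"twist":0}
    - {"tx":0.14,"ty":0.28,"tz":0,"twist":0}
    - {"tx":0.21,"ty":0.42,"tz":0,"twist":0}
    - {"tx":0.28,"ty":0.55,"tz":0,"twist":0}
    - {"tx":0.35,"ty":0.69,"tz":0,"twist":0}
    - {"tx":0.41,"ty":0.81,"tz":0,"twist":0}
    - {"tx":0.4454,"ty":0.8865,"tz":0,"twist":0}
    - {"tx":0.4454,"ty":0.8865,"tz":0,"twist":0}

```text
t: 52.08
eef_pos: [0.6444, -0.1066, 0.1098]
ee_rot: [3.141, 0.0, -0.355]
force: [-0.0, 0.1, -1.4]
width: 0.056
gripper_force: 8.0
```

Request:
arm_command:
  commands:
    - {"tx":0,"ty":0,"tz":0,"twist":-0.035}
    - {"tx":0,"ty":0,"tz":0,"twist":-0.07}
    - {"tx":0,"ty":0,"tz":0.05,"twist":-0.097}
    - {"tx":0,"ty":0,"tz":0.11,"twist":-0.097}
    - {"tx":0,"ty":0,"tz":0.165,"twist":-0.097}
    - {"tx":0,"ty":0,"tz":0.165,"twist":-0.097}
    - {"tx":0,"ty":0,"tz":0.165,"twist":-0.097}
    - {"tx":0,"ty":0,"tz":0.165,"twist":-0.097}

```text
t: 52.75
eef_pos: [0.6452, -0.1022, 0.0696]
ee_rot: [3.141, -0.001, -0.045]
force: [0.6, 0.1, 0.0]
width: 0.0557
gripper_force: 8.0
```

```bash
python3 -c "
from lib import *
c,t=cup(0);s=get_state();print(s['eef_pos'],s['width'],go([*c,.0335],t))"
```

```text
[ 0.6452 -0.1022  0.0696] 0.055700424103738176 [-0.0029  0.001   0.1442  0.    ]
```

Request:
arm_command:
  commands:
    - {"tx":-0.003,"ty":0,"tz":0.03,"twist":0}
    - {"tx":-0.003,"ty":0,"tz":0.055,"twist":0}
    - {"tx":-0.003,"ty":0,"tz":0.08,"twist":0}
    - {"tx":-0.003,"ty":0,"tz":0.1,"twist":0}
    - {"tx":-0.003,"ty":0,"tz":0.12,"twist":0}
    - {"tx":-0.003,"ty":0,"tz":0.144,"twist":0}
    - {"tx":-0.003,"ty":0,"tz":0.144,"twist":0}
    - {"tx":-0.003,"ty":0,"tz":0.144,"twist":0}

```text
t: 53.42
eef_pos: [0.6437, -0.1024, 0.0323]
ee_rot: [3.141, 0.001, -0.046]
force: [-0.2, 0.7, -0.9]
width: 0.0558
gripper_force: 8.0
```

Request:
arm_command:
  commands:
    - {"tx":0,"ty":0,"tz":0,"twist":0}
    - {"tx":0,"ty":0,"tz":0,"twist":0}
    - {"tx":0,"ty":0,"tz":0,"twist":0}
    - {"tx":0,"ty":0,"tz":0,"twist":0}
    - {"tx":0,"ty":0,"tz":-0.12,"twist":0}
    - {"tx":0,"ty":0,"tz":-0.25,"twist":0}
    - {"tx":0,"ty":0,"tz":-0.4,"twist":0}
    - {"tx":0,"ty":0,"tz":-0.46,"twist":0}
  claw: 0.92

```text
t: 54.08
eef_pos: [0.6461, -0.1026, 0.1534]
ee_rot: [3.141, -0.007, -0.045]
force: [0.9, 1.0, 0.9]
width: 0.0805
gripper_force: 0.0
```

```bash
python3 -c "
from lib import *
grab_frame('top');s=get_state();print(s['eef_pos'],go([.4345,-.3374,.15],-1.884))"
```

```text
[ 0.6471 -0.1026  0.1552] [-0.8076  0.9764  0.0207  0.5855]
```

Request:
arm_command:
  commands:
    - {"tx":-0.1,"ty":0.12,"tz":0,"twist":0.039}
    - {"tx":-0.2,"ty":0.24,"tz":0,"twist":0.078}
    - {"tx":-0.3,"ty":0.37,"tz":0,"twist":0.117}
    - {"tx":-0.4,"ty":0.49,"tz":0,"twist":0.156}
    - {"tx":-0.5,"ty":0.61,"tz":0,"twist":0.195}
    - {"tx":-0.6,"ty":0.73,"tz":0,"twist":0.234}
    - {"tx":-0.7,"ty":0.85,"tz":0,"twist":0.273}
    - {"tx":-0.8,"ty":0.976,"tz":0,"twist":0.3125}
  claw: 0.45

```text
t: 54.8
eef_pos: [0.4315, -0.3379, 0.1481]
ee_rot: [-3.141, -0.001, -1.033]
force: [0.6, -1.4, 0.0]
width: 0.0402
gripper_force: 0.0
```

Request:
arm_command:
  commands:
    - {"tx":0,"ty":0,"tz":0,"twist":0.039}
    - {"tx":0,"ty":0,"tz":0,"twist":0.078}
    - {"tx":0,"ty":0,"tz":0,"twist":0.117}
    - {"tx":0,"ty":0,"tz":0,"twist":0.156}
    - {"tx":0,"ty":0,"tz":0,"twist":0.195}
    - {"tx":0,"ty":0,"tz":0,"twist":0.234}
    - {"tx":0,"ty":0,"tz":0,"twist":0.273}
    - {"tx":0,"ty":0,"tz":0,"twist":0.273}

```text
t: 55.47
eef_pos: [0.4328, -0.3369, 0.1478]
ee_rot: [-3.141, 0.0, -1.891]
force: [0.5, 0.1, -0.0]
width: 0.0393
gripper_force: 0.0
```

```bash
python3 -c "
from lib import *
s=get_state();print(s['eef_pos'],s['ee_rot'],go([.4345,-.3374,.0484],-1.884))
f=grab_frame('side');g=grab_frame('top');a=cv2.resize(f[190:384,130:324],(400,400));b=cv2.resize(g[160:290,240:370],(400,400));cv2.imwrite('pics/g.png',np.hstack([a,b])[:,:,::-1])"
```

```text
[ 0.4328 -0.3369  0.1478] [-3.1415  0.0001 -1.8909] [-0.0004 -0.007   0.3977 -0.0022]
```

View pics/g.png

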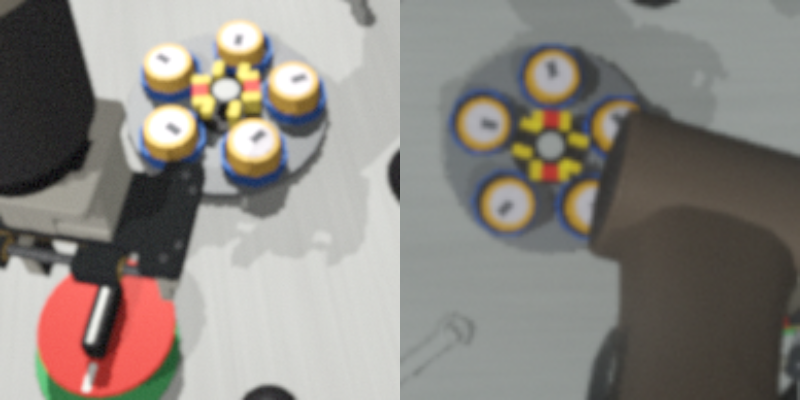

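Request:
arm_command:
  commands:
    - {"tx":0,"ty":-0.007,"tz":0.08,"twist":-0.002}
    - {"tx":0,"ty":-0.007,"tz":0.16,"twist":-0.002}
    - {"tx":0,"ty":-0.007,"tz":0.24,"twist":-0.002}
    - {"tx":0,"ty":-0.007,"tz":0.31,"twist":-0.002}
    - {"tx":0,"ty":-0.007,"tz":0.36,"twist":-0.002}
    - {"tx":0,"ty":-0.007,"tz":0.395,"twist":-0.002}
    - {"tx":0,"ty":-0.007,"tz":0.395,"twist":-0.002}
    - {"tx":0,"ty":-0.007,"tz":0.395,"twist":-0.002}

```text
t: 56.23
eef_pos: [0.4346, -0.3376, 0.049]
ee_rot: [3.141, -0.0, -1.877]
force: [0.7, 0.2, 0.3]
width: 0.0396
gripper_force: 0.0
```

Request:
arm_command:
  commands:
    - {"tx":0,"ty":0,"tz":0,"twist":0}
    - {"tx":0,"ty":0,"tz":0,"twist":0}
    - {"tx":0,"ty":0,"tz":0,"twist":0}
    - {"tx":0,"ty":0,"tz":0,"twist":0}
    - {"tx":0,"ty":0,"tz":0,"twist":0}
    - {"tx":0,"ty":0,"tz":0,"twist":0}
    - {"tx":0,"ty":0,"tz":0,"twist":0}
    - {"tx":0,"ty":0,"tz":0,"twist":0}
  claw: 0
  grip_force: 50

```text
t: 56.9
eef_pos: [0.4349, -0.3376, 0.0496]
ee_rot: [-3.141, -0.0, -1.879]
force: [-1.1, 0.8, 6.8]
width: 0.0175
gripper_force: 49.9
```

```bash
python3 -c "
from lib import *
s=get_state();print(s['eef_pos'],s['ee_rot'],s['force'],s['width'],go([.567,-.101,.15],-1.884))"
```

```text
[ 0.4349 -0.3376  0.0496] [-3.1409 -0.0002 -1.8785] [-1.101   0.7924  6.7585] 0.017503784781025985 [-1.0621 -0.217  -0.4018  0.0017]
```

Request:
arm_command:
  commands:
    - {"tx":0,"ty":0,"tz":-0.13,"twist":0}
    - {"tx":0,"ty":0,"tz":-0.27,"twist":0}
    - {"tx":0,"ty":0,"tz":-0.4,"twist":0}
    - {"tx":-0.14,"ty":-0.03,"tz":-0.4,"twist":0}
    - {"tx":-0.28,"ty":-0.06,"tz":-0.4,"twist":0}
    - {"tx":-0.42,"ty":-0.09,"tz":-0.4,"twist":0}
    - {"tx":-0.56,"ty":-0.12,"tz":-0.4,"twist":0}
    - {"tx":-0.7,"ty":-0.147,"tz":-0.4,"twist":0}

```text
t: 57.57
eef_pos: [0.5229, -0.1803, 0.1487]
ee_rot: [3.141, 0.0, -1.879]
force: [1.0, -0.2, -1.9]
width: 0.018
gripper_force: 49.9
```

Request:
arm_command:
  commands:
    - {"tx":-0.12,"ty":-0.02,"tz":0,"twist":0}
    - {"tx":-0.24,"ty":-0.05,"tz":0,"twist":0}
    - {"tx":-0.33,"ty":-0.07,"tz":0,"twist":0}
    - {"tx":-0.362,"ty":-0.07,"tz":0,"twist":0.002}
    - {"tx":-0.362,"ty":-0.07,"tz":0,"twist":0.002}
    - {"tx":-0.362,"ty":-0.07,"tz":0,"twist":0.002}
    - {"tx":-0.362,"ty":-0.07,"tz":0,"twist":0.002}
    - {"tx":-0.362,"ty":-0.07,"tz":0,"twist":0.002}

```text
t: 58.23
eef_pos: [0.5661, -0.1019, 0.1489]
ee_rot: [3.141, -0.0, -1.886]
force: [-0.3, 0.0, -2.4]
width: 0.0177
gripper_force: 49.9
```

```bash
python3 -c "
from lib import *
s=get_state();print(s['eef_pos'],s['ee_rot'],s['force'],s['moment'],go([.567,-.101,.097],-1.882))
f=grab_frame('side');cv2.imwrite('pics/h.png',cv2.resize(f[150:300,165:325],None,fx=4,fy=4)[:,:,::-1])"
```

```text
[ 0.5661 -0.1019  0.1489] [ 3.1411 -0.0002 -1.8861] [-0.3459  0.0039 -2.3606] [ 0.0331  0.0475 -0.0351] [-0.0043 -0.0023  0.2074 -0.0013]
```

View pics/h.png

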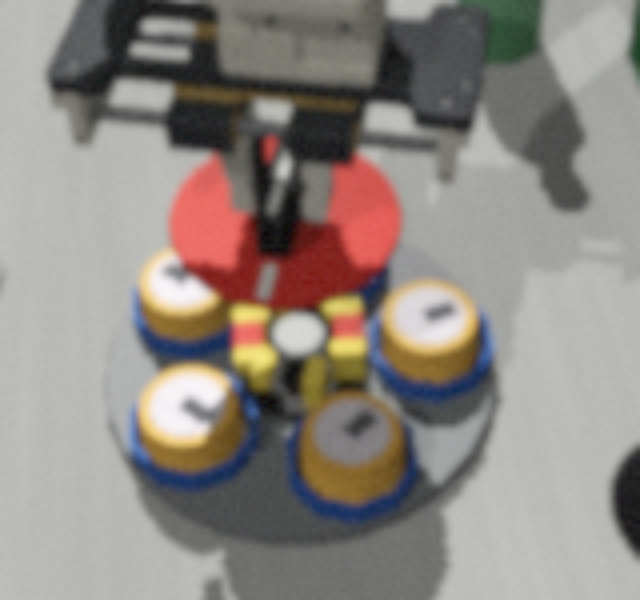

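Request:
arm_command:
  commands:
    - {"tx":-0.004,"ty":-0.002,"tz":0.04,"twist":-0.001}
    - {"tx":-0.004,"ty":-0.002,"tz":0.08,"twist":-0.001}
    - {"tx":-0.004,"ty":-0.002,"tz":0.12,"twist":-0.001}
    - {"tx":-0.004,"ty":-0.002,"tz":0.16,"twist":-0.001}
    - {"tx":-0.004,"ty":-0.002,"tz":0.2,"twist":-0.001}
    - {"tx":-0.004,"ty":-0.002,"tz":0.225,"twist":-0.001}
    - {"tx":-0.004,"ty":-0.002,"tz":0.225,"twist":-0.001}
    - {"tx":-0.004,"ty":-0.002,"tz":0.225,"twist":-0.001}

```text
t: 58.95
eef_pos: [0.5674, -0.1002, 0.0922]
ee_rot: [3.141, -0.001, -1.882]
force: [0.4, 0.5, -2.6]
width: 0.0178
gripper_force: 49.9
```

Request:
arm_command:
  commands:
    - {"tx":0,"ty":0,"tz":0.008,"twist":0}
    - {"tx":0,"ty":0,"tz":0.016,"twist":0}
    - {"tx":0,"ty":0,"tz":0.024,"twist":0}
    - {"tx":0,"ty":0,"tz":0.032,"twist":0}
    - {"tx":0,"ty":0,"tz":0.04,"twist":0}
    - {"tx":0,"ty":0,"tz":0.045,"twist":0}
    - {"tx":0,"ty":0,"tz":0.045,"twist":0}
    - {"tx":0,"ty":0,"tz":0.045,"twist":0}

```text
t: 59.62
eef_pos: [0.5678, -0.1002, 0.0818]
ee_rot: [-3.141, 0.0, -1.882]
force: [-0.2, 0.9, 0.7]
width: 0.0177
gripper_force: 49.9
```

```bash
python3 -c "
from lib import *
s=get_state();print(s['eef_pos'],s['ee_rot'],s['force'],s['moment'])"
```

```text
[ 0.5678 -0.1002  0.0818] [-3.1411  0.0001 -1.8819] [-0.2368  0.8616  0.7106] [0.1854 0.1527 0.0106]
```

Request:
arm_command:
  commands:
    - {"tx":0,"ty":0,"tz":0.012,"twist":0}
    - {"tx":0,"ty":0,"tz":0.024,"twist":0}
    - {"tx":0,"ty":0,"tz":0.036,"twist":0}
    - {"tx":0,"ty":0,"tz":0.046,"twist":0}
    - {"tx":0,"ty":0,"tz":0.056,"twist":0}
    - {"tx":0,"ty":0,"tz":0.063,"twist":0}
    - {"tx":0,"ty":0,"tz":0.063,"twist":0}
    - {"tx":0,"ty":0,"tz":0.063,"twist":0}

```text
t: 60.28
eef_pos: [0.568, -0.1002, 0.066]
ee_rot: [-3.141, 0.0, -1.882]
force: [-1.7, 0.6, 7.3]
width: 0.0176
gripper_force: 49.9
```

```bash
python3 -c "
from lib import *
s=get_state();print(s['eef_pos'],s['ee_rot'],s['force'],s['moment'])"
```

```text
[ 0.568  -0.1002  0.066 ] [-3.141   0.     -1.8816] [-1.7458  0.609   7.2935] [ 0.3348  0.7039 -0.0166]
```

Request:
arm_command:
  commands:
    - {"tx":0,"ty":0,"tz":0,"twist":0.02}
    - {"tx":0,"ty":0,"tz":0,"twist":0.045}
    - {"tx":0,"ty":0,"tz":0,"twist":0.07}
    - {"tx":0,"ty":0,"tz":0,"twist":0.095}
    - {"tx":0,"ty":0,"tz":0,"twist":0.12}
    - {"tx":0,"ty":0,"tz":0,"twist":0.145}
    - {"tx":0,"ty":0,"tz":0,"twist":0.17}
    - {"tx":0,"ty":0,"tz":0,"twist":0.19}

```text
t: 60.95
eef_pos: [0.5688, -0.1001, 0.0665]
ee_rot: [-3.14, 0.002, -2.482]
force: [-0.9, 1.0, 8.1]
width: 0.0175
gripper_force: 49.9
```

```bash
python3 -c "
from lib import *
s=get_state();print(s['eef_pos'],s['ee_rot'],s['force'],s['moment'])"
```

```text
[ 0.5688 -0.1001  0.0665] [-3.14    0.0018 -2.4823] [-0.9009  0.955   8.099 ] [ 0.284  -0.0166  0.029 ]
```

Request:
arm_command:
  commands:
    - {"tx":0,"ty":0,"tz":0,"twist":0.03}
    - {"tx":0,"ty":0,"tz":0,"twist":0.06}
    - {"tx":0,"ty":0,"tz":0,"twist":0.09}
    - {"tx":0,"ty":0,"tz":0,"twist":0.12}
    - {"tx":0,"ty":0,"tz":0,"twist":0.15}
    - {"tx":0,"ty":0,"tz":0,"twist":0.18}
    - {"tx":0,"ty":0,"tz":0,"twist":0.2}
    - {"tx":0,"ty":0,"tz":0,"twist":0.215}

```text
t: 61.62
eef_pos: [0.5687, -0.0999, 0.0664]
ee_rot: [3.141, 0.002, 3.126]
force: [-0.6, 1.7, 7.6]
width: 0.0175
gripper_force: 49.9
```

Request:
arm_command:
  commands:
    - {"tx":0,"ty":0,"tz":0,"twist":0.004}
    - {"tx":0,"ty":0,"tz":0,"twist":0.008}
    - {"tx":0,"ty":0,"tz":0,"twist":0.012}
    - {"tx":0,"ty":0,"tz":0,"twist":0.014}
    - {"tx":0,"ty":0,"tz":0,"twist":0.014}
    - {"tx":0,"ty":0,"tz":0,"twist":0.014}
    - {"tx":0,"ty":0,"tz":0,"twist":0.014}
    - {"tx":0,"ty":0,"tz":0,"twist":0.014}

```text
t: 62.28
eef_pos: [0.5687, -0.0999, 0.0664]
ee_rot: [3.141, 0.002, 3.086]
force: [0.2, 1.4, 6.4]
width: 0.0175
gripper_force: 49.9
```

```bash
python3 -c "
from lib import *
s=get_state();print(s['eef_pos'],s['ee_rot'],s['force'],s['moment'])"
```

```text
[ 0.5687 -0.0999  0.0664] [3.1414 0.0021 3.0855] [0.2445 1.4275 6.4088] [0.7583 0.1789 0.039 ]
```

Request:
arm_command:
  commands:
    - {"tx":0,"ty":0,"tz":0,"twist":0.004}
    - {"tx":0,"ty":0,"tz":0,"twist":0.008}
    - {"tx":0,"ty":0,"tz":0,"twist":0.012}
    - {"tx":0,"ty":0,"tz":0,"twist":0.012}
    - {"tx":0,"ty":0,"tz":0,"twist":0.012}
    - {"tx":0,"ty":0,"tz":0,"twist":0.012}
    - {"tx":0,"ty":0,"tz":0,"twist":0.012}
    - {"tx":0,"ty":0,"tz":0,"twist":0.012}

```text
t: 62.95
eef_pos: [0.5686, -0.0999, 0.0664]
ee_rot: [3.141, 0.002, 3.048]
force: [-0.4, 1.8, 7.4]
width: 0.0177
gripper_force: 49.9
```

```bash
python3 -c "
from lib import *
s=get_state();print(s['eef_pos'],s['ee_rot'],s['force'],s['moment'])"
```

```text
[ 0.5686 -0.0999  0.0664] [3.1412 0.0019 3.0477] [-0.4388  1.7683  7.4025] [0.8135 0.2501 0.0562]
```

Request:
arm_command:
  commands:
    - {"tx":0,"ty":0,"tz":0,"twist":-0.008}
    - {"tx":0,"ty":0,"tz":0,"twist":-0.008}
    - {"tx":0,"ty":0,"tz":-0.008,"twist":-0.008}
    - {"tx":0,"ty":0,"tz":-0.016,"twist":-0.008}
    - {"tx":0,"ty":0,"tz":-0.024,"twist":-0.008}
    - {"tx":0,"ty":0,"tz":-0.03,"twist":-0.008}
    - {"tx":0,"ty":0,"tz":-0.03,"twist":-0.008}
    - {"tx":0,"ty":0,"tz":-0.03,"twist":-0.008}

```text
t: 63.62
eef_pos: [0.5683, -0.1, 0.0735]
ee_rot: [3.141, 0.001, 3.073]
force: [1.9, 2.2, 4.4]
width: 0.0175
gripper_force: 49.9
```

```bash
python3 -c "
from lib import *
s=get_state();print(s['eef_pos'],s['ee_rot'],s['force'],s['moment'])"
```

```text
[ 0.5683 -0.1     0.0735] [3.1414 0.0014 3.0726] [1.9005 2.19   4.4012] [ 0.6446 -0.7354 -0.0151]
```

Request:
arm_command:
  commands:
    - {"tx":0,"ty":0,"tz":-0.003,"twist":0}
    - {"tx":0,"ty":0,"tz":-0.003,"twist":0}
    - {"tx":0,"ty":0,"tz":-0.003,"twist":0}
    - {"tx":0,"ty":0,"tz":-0.003,"twist":0}
    - {"tx":0,"ty":0,"tz":-0.003,"twist":0}
    - {"tx":0,"ty":0,"tz":-0.1,"twist":0}
    - {"tx":0,"ty":0,"tz":-0.2,"twist":0}
    - {"tx":0,"ty":0,"tz":-0.35,"twist":0}
  claw: 0.5

```text
t: 64.28
eef_pos: [0.5655, -0.1003, 0.1589]
ee_rot: [-3.141, -0.006, 3.072]
force: [0.9, 0.5, -0.1]
width: 0.0433
gripper_force: 0.0
```

Request:
arm_command:
  commands:
    - {"tx":0,"ty":-0.15,"tz":-0.1,"twist":0}
    - {"tx":0,"ty":-0.3,"tz":-0.15,"twist":0}
    - {"tx":0,"ty":-0.45,"tz":-0.15,"twist":0}
    - {"tx":0,"ty":-0.6,"tz":-0.15,"twist":0}
    - {"tx":0,"ty":-0.75,"tz":-0.15,"twist":0}
    - {"tx":0,"ty":-0.9,"tz":-0.15,"twist":0}
    - {"tx":0,"ty":-1.0,"tz":-0.15,"twist":0}
    - {"tx":0,"ty":-1.0,"tz":-0.15,"twist":0}

```text
t: 64.95
eef_pos: [0.549, -0.3538, 0.1973]
ee_rot: [-3.141, -0.002, 3.069]
force: [0.4, 0.7, -0.0]
width: 0.0437
gripper_force: 0.0
```

```bash
python3 -c "
from lib import *
f=grab_frame('side');g=grab_frame('top');a=cv2.resize(f[180:300,180:300],(400,400));b=cv2.resize(g[148:268,230:350],(400,400));cv2.imwrite('pics/i.png',np.hstack([a,b])[:,:,::-1]);print(get_state()['eef_pos'])
print([ (d['rect'],round(d['score'],2)) for c in C for d in boxes_of('cap',c)[:1]],[tri(spots(q,'side',1)[0],spots(q,'top',1)[0])[0] for q in('cap','carrier')])"
```

```text
[ 0.5495 -0.3506  0.1974]Traceback (most recent call last):
  File "<string>", line 4, in <module>
    print([ (d['rect'],round(d['score'],2)) for c in C for d in boxes_of('cap',c)[:1]],[tri(spots(q,'side',1)[0],spots(q,'top',1)[0])[0] for q in('cap','carrier')])
                                                                                            ~~~~~~~~~~~~~~~~~^^^
IndexError: list index out of range
```

View pics/i.png

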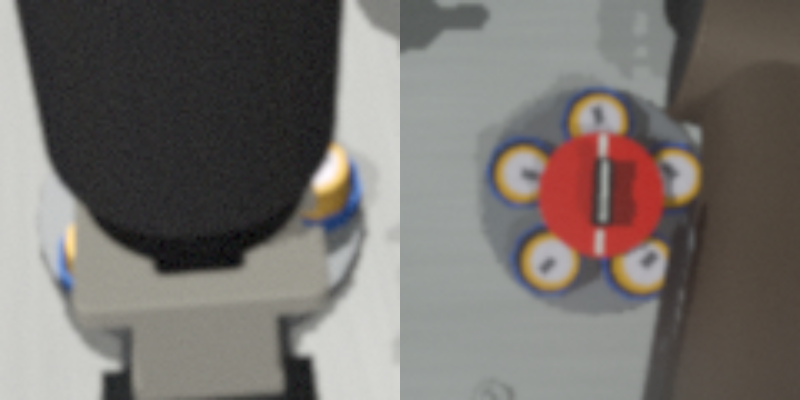

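The top view shows the cap centred, its bar along the carrier's x axis, with the cans around it. The arm blocks the side view, so I clear it for a height check.

Request:
arm_command:
  commands:
    - {"tx":0,"ty":1.0,"tz":-0.05,"twist":0}
    - {"tx":0,"ty":1.0,"tz":-0.05,"twist":0}
    - {"tx":0,"ty":1.0,"tz":-0.05,"twist":0}
    - {"tx":0,"ty":1.0,"tz":-0.05,"twist":0}
    - {"tx":0,"ty":1.0,"tz":-0.05,"twist":0}
    - {"tx":0,"ty":1.0,"tz":-0.05,"twist":0}
    - {"tx":0,"ty":1.0,"tz":-0.05,"twist":0}
    - {"tx":0,"ty":1.0,"tz":-0.05,"twist":0}

```text
t: 65.87
eef_pos: [0.5679, -0.0967, 0.2115]
ee_rot: [3.141, 0.001, 3.078]
force: [0.8, -0.1, -0.6]
width: 0.0441
gripper_force: 0.0
```

Request:
arm_command:
  commands:
    - {"tx":0,"ty":1.0,"tz":0,"twist":0}
    - {"tx":0,"ty":1.0,"tz":0,"twist":0}
    - {"tx":0,"ty":1.0,"tz":0,"twist":0}
    - {"tx":0,"ty":1.0,"tz":0,"twist":0}
    - {"tx":0,"ty":1.0,"tz":0,"twist":0}
    - {"tx":0,"ty":1.0,"tz":0,"twist":0}
    - {"tx":0,"ty":1.0,"tz":0,"twist":0}
    - {"tx":0,"ty":1.0,"tz":0,"twist":0}

```text
t: 66.53
eef_pos: [0.5847, 0.151, 0.2103]
ee_rot: [-3.141, -0.001, 3.075]
force: [0.6, -0.8, -0.1]
width: 0.0438
gripper_force: 0.0
```

```bash
python3 -c "
from lib import *
f=grab_frame('side');g=grab_frame('top');f0=cv2.imread('pics/side0.png')[:,:,::-1]
a=cv2.resize(f[180:300,180:300],(400,400));b=cv2.resize(f0[180:300,180:300],(400,400));cv2.imwrite('pics/j.png',np.hstack([a,b])[:,:,::-1]);print(get_state()['eef_pos'])
for c in C: print(c,[np.round(u,1) for u in spots('cap',c,1)],[np.round(u,1) for u in spots('carrier',c,1)])"
```

```text
[0.5846 0.1487 0.2105]
side [array([241.9, 235.9])] [array([240. , 245.2])]
top [array([292.2, 207.7])] []
```

View pics/j.png

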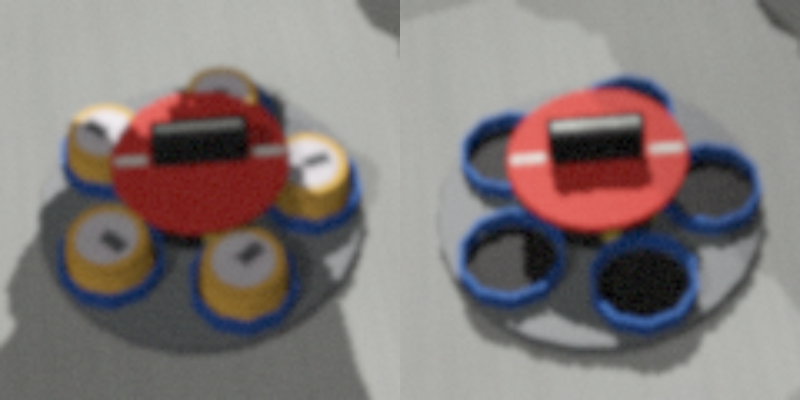

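The cap sits as it did at the start, level and along the carrier's x axis at the same height to within about 1 px. All five cans lie flat in their cups, so I hand the job in.

```bash
python3 -c "
from station import *
print(job_done())"
```

```text
the job is handed in; nothing more can be done
None
```

I handed the job in at about 67 s of the 208 s: all five gold cans lie flat in their own cups and the cap is locked home, both confirmed in the last pictures; the hand-in call returned no verdict.

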